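Build the two jewellery displays for the photo shoot

ROBOT

A 7-joint arm with a two-finger parallel gripper is mounted at the origin on the work surface. World frame = base frame: x ahead of the robot, y to its left, z up, the work surface at z = 0. Lengths are in m, angles in rad, forces in N, time in s.
With the tool pointing down it reaches from about 0.4 to 0.875 m from the base axis. Payload 19.3 kg.
Tool frame: the origin (TCP) lies on the centre line of the jaws, within the pads' length; the fingertips stand 14 mm ahead of it and the grasp point (between the pads) lies 5 mm behind it; x points along the fingers, y is the direction in which the jaws open and shut, and the axes are right-handed (so a half turn about x gives the same grasp; the last joint's range is limited). The gripper opens to 85 mm and grips with 20 to 120 N. Pads are 22 mm wide; open, the fingers measure 114 mm over their backs; the gripper's body (76 mm by 85 mm) begins 54 mm behind the grasp point. The pads swing forward as they close: fully open they stand 13 mm farther back than shut.
Start: joints at [1.113, 0.521, -0.036, 1.599, 0.021, 1.021, -0.113], TCP at [0.236, -0.579, 0.245] pointing down, gripper open.
Joint ranges: [-2.91, 2.91], [-0.3, 2.13], [-1.5, 1.42], [0.17, 2.43], [-1.26, 4.41], [0.16, 1.93], [-2.52, 2.52]. Speed limits (rad/s): [1.89, 1.89, 2.39, 2.39, 3.01, 3.01, 3.01].

INTERFACE

Orientations are given as [roll, pitch, yaw] about the fixed x, y, z axes, in that order (R = Rz(yaw) Ry(pitch) Rx(roll)).
In Python, from workcell import monitor, optics, bot gives the robot as it stands.
- The arm moves only by the tool arm_command, never from a script. Its arguments are lists of equal length, an entry for each row: "delta_pos": the shift along the tool's x, y, z as a fraction of full scale, a list of three; "rotation": the turn, a rotation vector about the tool's x, y, z as a fraction of full scale, a list of three. In form: {"delta_pos": [[dx, dy, dz], ...], "rotation": [[wx, wy, wz], ...]}. A call has 1 to 10 rows; each row shifts and turns the pose as measured when the row begins, along the tool's axes as they then stand; what a row does not reach is not made up. Full scale, the value 1, is 30 mm for a shift and 6 degrees for a turn. A row lasts 1/10 s, in which the tool goes at most 50 mm and 8.59 degrees, less where a joint would pass 70% of its speed; a pose out of reach is approached as far as the arm can. A call with a number of a shift or a turn outside -1 to 1 is refused whole. A call with a gripper value outside its range is refused whole. "gripper" is the closure, from -1 (fully open) to 1 (shut), so that 0 is half open, set as the call begins (left out, the last holds). The fingers move at their own pace and stop on an object; "grip_force" is the grip in N (left out, the last holds). Time passes only in rows, so rows that do not move let the fingers close. It gives the time, the measured TCP pose, the force and the opening at its end, in the units of the state.
- monitor.observe(): the state, without advancing time (a new reading comes with each control period).
- optics.grab_frame(name): name is "scene" or "top" or "wrist"; returns the picture (400x640x3 uint8, red, green, blue); there is no depth.
- optics.camera_params(name): a dict with "fx", "fy", "cx", "cy" (pixels), "origin" and "rotation" of the camera in the world. Camera axes: x right, y down, z forward; pixel columns grow to the right and rows downward; lengths in m; the calibration is good to about 2 mm. A picture is of the moment at which its call begins: read the wrist's pose just before it. camera_params takes no time and is no camera call; for the wrist camera it gives the pose at the moment of the call.
- bot.job_done(): hands the job in, once; it reports no verdict.
The state is a dict: "clock": time; "qpos": joint angles; "qd": joint speeds; "joint_efforts": joint torques, N m; "position": TCP position; "tool_rot": TCP orientation; "force": force on the tool from outside, world axes, zero at the start; "moment": the same for the moment, N m; "grip_width": finger opening in m.
Only numpy, scipy, OpenCV 4.12 (cv2) and the standard library are available. Lean on these libraries where they do the work, as an engineer would, in place of code of your own. Each camera call takes 0.05 s, during which the arm holds its last target. There are 200 camera calls.

TASK

Set up the two displays for the jewellery shoot, one piece at a time and in this order: on the round sage green pad build a tower of the brown walnut plinth, then the grey stone block lying flat on it, then the black ring stand upright on top; only after that lay the brass dish flat on the round terracotta pad, and last stand the blue ring box upright inside the dish. Centre every piece on what is under it, let it stand by itself, and do not shift or tip the green glass tumbler, the bud vase or the yellow pliers.

Things in the scene. Friction and masses are not known exactly. Their poses are not given: they have to be found in the camera images.
- plinth: Loose brown walnut block, 90 (its x) by 60 (its y) by 30 mm high, about 0.12 kg. Origin at the centre of its underside, z up. Lies flat on the table at any yaw.
- stone_block: Loose flat grey stone block, 60 by 60 mm (x, y) and 24 mm high, about 0.22 kg. Origin at the centre of its underside, z up. Lies flat.
- ring_stand: Loose black ceramic ring stand: a round foot of 40 mm diameter and 8 mm height carries an upright, slightly tapering stem (20 mm diameter at the foot, 15 mm at 70 mm height), rounded on top, 75 mm high in all, with a thin brass band low on the stem; about 0.07 kg. Origin at the centre of its underside, z up along the stem. Stands upright.
- brass_dish: Loose shallow round brass dish with upright sides: 58 mm outer and 50 mm inner diameter, rim 14 mm high, floor 4 mm thick (inner floor 4 mm above the underside); about 0.10 kg. Origin at the centre of its underside, z up. Lies flat, open side up.
- ring_box: Loose round dark blue ring box with a thin brass seam, 34 mm diameter, 46 mm high, closed (one piece), about 0.05 kg. Origin at the centre of its underside, z up. Stands upright.
- sage_pad: Round sage green pad, 110 mm diameter, 4 mm thick, fixed to the table: place of the tower. Origin at the centre of its underside, on the table, so its top is 4 mm above.
- terracotta_pad: Round terracotta (orange-red) pad, 110 mm diameter, 4 mm thick, fixed to the table: place of the dish. Origin at the centre of its underside, so its top is 4 mm above.
- tumbler: Bystander, leave it: loose green glass tumbler, 62 mm rim diameter, 85 mm high, standing. Origin at the centre of its underside.
- bud_vase: Bystander, leave it: loose blue ceramic bud vase, 56 mm diameter at most, 92 mm high, with a posy of leaves and cream buds up to 145 mm height. Origin at the centre of its underside.
- pliers: Bystander, leave it: loose small pliers with yellow handles and steel jaws lying flat, 107 mm long along its x (jaws to +x), 52 mm wide, 12 mm high. Origin at the middle of the tool on the table.

How it is judged:
On the way, in this order (a step that is already met when the one before it is completed fails the run):
1. the walnut plinth stands flat and centred on the sage green pad, let go (horizontal distance between plinth and sage_pad below 0.012 m and z of plinth in the frame of sage_pad between 0.001 and 0.008 m and angle between plinth's own z axis and vertical below 0.1 rad and linear speed of plinth below 0.02 m/s and angular speed of plinth below 0.3 rad/s and contact force between the fingers and plinth below 0.05 N), for 0.2 s.
2. the stone block lies flat and centred on the plinth, let go (horizontal distance between plinth and sage_pad below 0.012 m and z of plinth in the frame of sage_pad between 0.001 and 0.008 m and angle between each of plinth, stone_block's own z axis and vertical below 0.1 rad and horizontal distance between stone_block and plinth below 0.012 m and z of stone_block in the frame of plinth between 0.027 and 0.034 m and linear speed of stone_block below 0.02 m/s and angular speed of stone_block below 0.3 rad/s and contact force between the fingers and stone_block below 0.05 N), for 0.2 s.
3. the ring stand stands upright and centred on the stone block, let go (horizontal distance between plinth and sage_pad below 0.012 m and z of plinth in the frame of sage_pad between 0.001 and 0.008 m and angle between each of plinth, stone_block, ring_stand's own z axis and vertical below 0.1 rad and horizontal distance between stone_block and plinth below 0.012 m and z of stone_block in the frame of plinth between 0.027 and 0.034 m and horizontal distance between ring_stand and stone_block below 0.012 m and z of ring_stand in the frame of stone_block between 0.021 and 0.028 m and linear speed of ring_stand below 0.02 m/s and angular speed of ring_stand below 0.3 rad/s and contact force between the fingers and ring_stand below 0.05 N), for 0.2 s.
4. the brass dish lies flat and centred on the terracotta pad, let go (horizontal distance between plinth and sage_pad below 0.012 m and z of plinth in the frame of sage_pad between 0.001 and 0.008 m and angle between each of plinth, stone_block, ring_stand, brass_dish's own z axis and vertical below 0.1 rad and horizontal distance between stone_block and plinth below 0.012 m and z of stone_block in the frame of plinth between 0.027 and 0.034 m and horizontal distance between ring_stand and stone_block below 0.012 m and z of ring_stand in the frame of stone_block between 0.021 and 0.028 m and horizontal distance between brass_dish and terracotta_pad below 0.012 m and z of brass_dish in the frame of terracotta_pad between 0.001 and 0.008 m and linear speed of brass_dish below 0.02 m/s and angular speed of brass_dish below 0.3 rad/s and contact force between the fingers and brass_dish below 0.05 N), for 0.2 s.
5. the ring box stands upright on the floor of the dish, let go (horizontal distance between plinth and sage_pad below 0.012 m and z of plinth in the frame of sage_pad between 0.001 and 0.008 m and angle between each of plinth, stone_block, ring_stand, brass_dish, ring_box's own z axis and vertical below 0.1 rad and horizontal distance between stone_block and plinth below 0.012 m and z of stone_block in the frame of plinth between 0.027 and 0.034 m and horizontal distance between ring_stand and stone_block below 0.012 m and z of ring_stand in the frame of stone_block between 0.021 and 0.028 m and horizontal distance between brass_dish and terracotta_pad below 0.012 m and z of brass_dish in the frame of terracotta_pad between 0.001 and 0.008 m and horizontal distance between ring_box and brass_dish below 0.012 m and z of ring_box in the frame of brass_dish between 0.001 and 0.008 m and linear speed of ring_box below 0.02 m/s and angular speed of ring_box below 0.3 rad/s and contact force between the fingers and ring_box below 0.05 N), for 0.2 s.
At the end, for the whole second after the job is handed in: All let go and at rest: plinth on sage pad, stone block on plinth, ring stand on block, dish on terracotta pad, ring box on the dish floor; each within 12 mm of the centre of what is under it, seated to its surface (-3 to +4 mm), upright within 0.1 rad (all of step 5 and linear speed of each of plinth, stone_block, ring_stand, brass_dish below 0.02 m/s and angular speed of each of plinth, stone_block, ring_stand, brass_dish below 0.3 rad/s and contact force between the fingers and plinth below 0.05 N and contact force between the fingers and stone_block below 0.05 N and contact force between the fingers and ring_stand below 0.05 N and contact force between the fingers and brass_dish below 0.05 N); the robot touches nothing.
It fails at once if the tumbler was shifted by more than 25 mm or tipped (distance of tumbler from where it was at the start of the episode above 0.025 m or angle between tumbler's own z axis and vertical above 0.3 rad).
It fails at once if the bud vase was shifted by more than 25 mm or tipped (distance of bud_vase from where it was at the start of the episode above 0.025 m or angle between bud_vase's own z axis and vertical above 0.3 rad).
It fails at once if the pliers was shifted by more than 25 mm or tipped (distance of pliers from where it was at the start of the episode above 0.025 m or angle between pliers's own z axis and vertical above 0.3 rad).
It also fails if it takes over 136 s, if anything falls off the work surface, if the arm or the gripper's body presses on something with over 40 N, if the wrist force passes 120 N, or if a joint passes its speed limit or range.

## Working session

There is one attempt and no reset: what is moved stays moved. The work goes in short steps, Python scripts to look and compute and a tool call to move; the robot and the scene stay as the last step left them, time stands still between calls to the robot, and variables do not carry over. Pictures are saved under pics/ and viewed, about 12 in all and at most 16, crops included, and the job is handed in when it is done.

Besides the shell and the picture viewer there is one more tool, called as name(argument=value, ...), one argument or row to a line, values as JSON. arm_command: Moves the arm, as the interface text tells. Its arguments: {"type":"object","properties":{"delta_pos":{"type":"array","items":{"type":"array","items":{"type":"number"}}},"rotation":{"type":"array","items":{"type":"array","items":{"type":"number"}}},"gripper":{"type":"number"},"grip_force":{"type":"number"}},"required":["delta_pos","rotation"]}

```bash
mkdir -p pics; ls
cat > h.py <<'E'
import numpy as np, cv2
from workcell import monitor, optics, bot
def save(name, fn, crop=None, scale=1):
    im=optics.grab_frame(name)[:,:,::-1]
    if crop: x0,y0,x1,y1=crop; im=im[y0:y1,x0:x1]
    if scale!=1: im=cv2.resize(im,None,fx=scale,fy=scale,interpolation=cv2.INTER_CUBIC)
    cv2.imwrite('pics/'+fn,im); return im
def w(p,u,v,z):
    R=np.array(p['rotation']); o=np.array(p['origin'])
    d=R@np.array([(u-p['cx'])/p['fx'],(v-p['cy'])/p['fy'],1])
    return o+d*(z-o[2])/d[2]
def px(p,X):
    R=np.array(p['rotation']); c=R.T@(np.array(X)-np.array(p['origin']))
    return p['fx']*c[0]/c[2]+p['cx'],p['fy']*c[1]/c[2]+p['cy']
E
python3 - <<'E'
from h import *
s=monitor.observe(); print(s)
for n in('scene','top','wrist'): print(n,optics.camera_params(n))
save('top','top0.png'); save('scene','sc0.png')
E
```

```text
pics
{'clock': 0.0, 'qpos': array([ 1.11280823,  0.52201628, -0.03632548,  1.60003121,  0.02118185,
        1.02110876, -0.1128136 ]), 'qd': array([-0.00247449, -0.00055116, -0.00036941,  0.0006841 , -0.00130955,
        0.00068675, -0.00117505]), 'joint_efforts': array([-6.32136616e-04, -9.27068567e+01,  1.97963633e+00, -3.69920182e+01,
        1.78308453e-02,  8.13903665e-03,  2.29773013e-05]), 'position': array([ 0.23617836, -0.5782899 ,  0.24471602]), 'tool_rot': array([-1.51045601,  1.56961704,  2.01889043]), 'force': array([-0.16935087, -0.31397366,  0.33838719]), 'moment': array([0.02144103, 0.04423971, 0.03517775]), 'grip_width': 0.0854517372602096}
scene {'fx': 502.14315311995955, 'fy': 502.14315311995955, 'cx': 313.01086323746244, 'cy': 201.95235025518286, 'origin': array([ 1.1729731 , -0.30058496,  1.04024975]), 'rotation': array([-2.50640659,  0.00712721,  1.13085219])}
top {'fx': 362.9050564045637, 'fy': 362.9050564045637, 'cx': 317.1537612385311, 'cy': 200.85285890260286, 'origin': array([4.74383151e-01, 2.10092136e-04, 8.39666571e-01]), 'rotation': array([-3.09581711,  0.02313571, -1.54500942])}
wrist {'fx': 328.26838099202706, 'fy': 328.26838099202706, 'cx': 323.47853527412235, 'cy': 202.11904049508135, 'origin': array([ 0.29661973, -0.552677  ,  0.37344687]), 'rotation': array([ 2.88136027e+00,  6.58093873e-04, -1.18286763e+00])}
```

Run:
```python
s=open('h.py').read()
s=s.replace("from workcell","from scipy.spatial.transform import Rotation as Ro\nfrom workcell",1).replace("R=np.array(p['rotation'])","R=Ro.from_euler('xyz',p['rotation']).as_matrix()")
open('h.py','w').write(s)
```

```text
(no output)
```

View pics/top0.png

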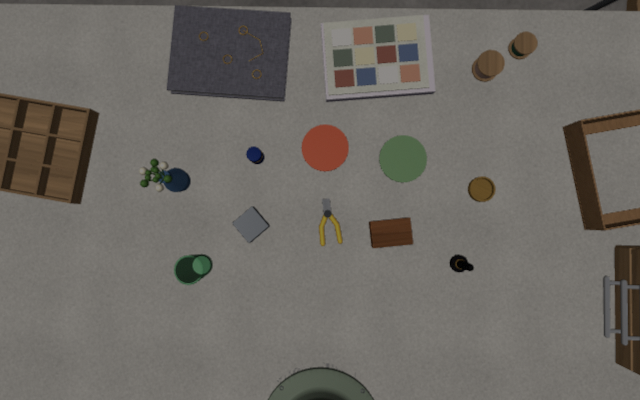

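View pics/sc0.png

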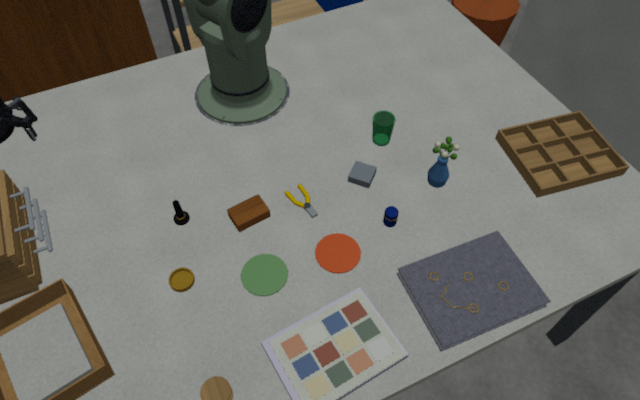

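Top view: sage pad (403,159), terracotta (325,148), plinth (391,233), stone (251,225), ring stand (459,263), dish (482,189), box (255,155), pliers (330,222), tumbler (192,268), vase (176,180). The scene view agrees.

```bash
cat >> h.py <<'E'
def blob(im,p,win,z,cond):
    x0,y0,x1,y1=win; c=im[y0:y1,x0:x1].astype(int)
    m=cond(c).astype(np.uint8)
    n,l,st,ce=cv2.connectedComponentsWithStats(m); i=1+np.argmax(st[1:,4])
    cn=max(cv2.findContours((l==i).astype(np.uint8),cv2.RETR_EXTERNAL,cv2.CHAIN_APPROX_NONE)[0],key=len)[:,0,:]
    P=np.array([w(p,u+x0,v+y0,z)[:2] for u,v in cn]).astype(np.float32)
    r=cv2.minAreaRect(P); e=w(p,*(ce[i]+[x0,y0]),z)
    return e.round(4),np.round(r[0],4),np.round(r[1],4),round(r[2],1)
E
python3 - <<'E'
from h import *
im=cv2.imread('pics/top0.png'); p=optics.camera_params('top')
B=lambda c:(c[...,0],c[...,1],c[...,2])
def sat(c): return c.max(2)-c.min(2)
t=dict(sage=((375,130,432,187),.004,lambda c:sat(c)>25),
terra=((297,120,353,176),.004,lambda c:sat(c)>40),
plinth=((362,210,420,255),.03,lambda c:sat(c)>30),
stone=((225,200,277,250),.024,lambda c:(c[...,2]<c[...,0]-7)),
stand=((440,245,475,280),.008,lambda c:c.max(2)<50),
dish=((460,170,504,210),.014,lambda c:sat(c)>40),
box=((240,140,270,170),.046,lambda c:sat(c)>40),
pliers=((310,195,350,250),.006,lambda c:(sat(c)>40)|(c.max(2)<85)),
tumb=((165,245,218,290),.0,lambda c:sat(c)>25))
for k,(a,z,f) in t.items(): print(k,*blob(im,p,a,z,f))
print(w(p,459,264,.008), w(p,451,263,.008),w(p,467,263,.008))
# gripper axes
s=monitor.observe(); print(Ro.from_euler('xyz',s['tool_rot']).as_matrix().round(3))
E
```

```text
sage [ 0.6149 -0.1737  0.004 ] [ 0.6149 -0.1737] [0.1045 0.1033] 1.0
terra [0.6368 0.006  0.004 ] [0.6378 0.0057] [0.1076 0.1068] 1.3
plinth [ 0.4452 -0.1449  0.03  ] [ 0.4452 -0.1447] [0.0584 0.0896] 7.4Traceback (most recent call last):
  File "<stdin>", line 14, in <module>
  File "h.py", line 19, in blob
    n,l,st,ce=cv2.connectedComponentsWithStats(m); i=1+np.argmax(st[1:,4])
                                                       ~~~~~~~~~^^^^^^^^^^
    return _wrapfunc(a, 'argmax', axis=axis, out=out, **kwds)
    return bound(*args, **kwds)
ValueError: attempt to get argmax of an empty sequence
```

Run:
```python
import cv2,numpy as np
im=cv2.imread('pics/top0.png')
a=cv2.resize(im[240:285,435:480],None,fx=6,fy=6); b=cv2.resize(im[200:250,228:273],None,fx=5.4,fy=5.4)
print(a.shape,b.shape); cv2.imwrite('pics/c1.png',np.hstack([a,b[:270,:]]) if b.shape[0]>=270 else a)
```

```text
(270, 270, 3) (270, 243, 3)
```

View pics/c1.png

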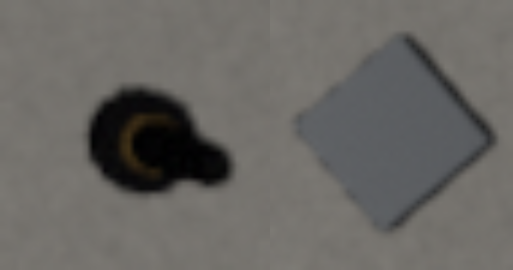

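The crop shows the stand's foot centre at about (457.8,263.3), with the stem upright. The stone's top corners are at about (253,206), (232.5,223), (250,242) and (268.5,226).

Run:
```python
from h import *
im=cv2.imread('pics/top0.png'); p=optics.camera_params('top')
def sat(c): return c.max(2)-c.min(2)
t=dict(
stand=((440,245,475,280),.008,lambda c:c.max(2)<50),
dish=((460,170,504,210),.014,lambda c:sat(c)>40),
box=((240,140,270,170),.046,lambda c:sat(c)>40),
pliers=((310,195,350,250),.006,lambda c:(sat(c)>40)|(c.max(2)<85)),
tumb=((165,245,218,290),.0,lambda c:sat(c)>25))
for k,(a,z,f) in t.items(): print(k,*blob(im,p,a,z,f))
print('stand',w(p,457.8,263.3,.008))
c=np.array([w(p,228+(x-270)/5.4,200+y/5.4,.024)[:2] for x,y in [(404,34),(294,126),(388,230),(488,140)]],np.float32)
print(c,cv2.minAreaRect(c),c.mean(0))
print('vase',w(p,176,180,.05))
s=monitor.observe(); print(Ro.from_euler('xyz',s['tool_rot']).as_matrix().round(3))
pw=optics.camera_params('wrist'); print(Ro.from_euler('xyz',pw['rotation']).as_matrix().round(3))
# scene check
ps=optics.camera_params('scene')
for k,X in dict(sage=(.6149,-.1737,.004),terra=(.6378,.0057,.004),plinth=(.4452,-.1447,.03)).items(): print(k,px(ps,X))
```

```text
stand [ 0.3782 -0.3052  0.008 ] [ 0.3797 -0.3076] [0.0359 0.0492] 1.6
dish [ 0.5483 -0.3498  0.014 ] [ 0.5488 -0.3501] [0.0521 0.056 ] 1.3
box [0.6112 0.1633 0.046 ] [0.6116 0.163 ] [0.0285 0.0281] 46.6
pliers [ 0.4533 -0.0079  0.006 ] [ 0.4539 -0.008 ] [0.0806 0.0496] 8.3
tumb [0.3578 0.2858 0.    ] [0.3582 0.2858] [0.0408 0.0411] 65.3
stand [ 0.3788076  -0.30058564  0.008     ]
[[0.49536276 0.16501477]
 [0.4557704  0.20986013]
 [0.41360164 0.16893384]
 [0.4520766  0.12836578]] ((0.4535650908946991, 0.1680130958557129), (0.05869825929403305, 0.05982190743088722), 41.440128326416016) [0.45420283 0.16804361]
vase [0.54838945 0.33175639 0.05      ]
[[-0.     0.378 -0.926]
 [ 0.001 -0.926 -0.378]
 [-1.    -0.001  0.   ]]
[[ 0.378 -0.894 -0.238]
 [-0.926 -0.366 -0.097]
 [-0.001  0.257 -0.966]]
sage (np.float64(263.2965695417407), np.float64(273.1492864570553))
terra (np.float64(336.7155845549387), np.float64(252.16051557749114))
plinth (np.float64(247.75085585536928), np.float64(208.6608820157289))
```

```bash
cat >> h.py <<'E'
import sys,json
def Rt(psi):
    c,s=np.cos(np.radians(psi)),np.sin(np.radians(psi)); return Ro.from_matrix([[0,c,s],[0,s,-c],[-1,0,0]])
def plan(*tgts,f=.95):
    "tgts: (x,y,z,psi): rows in tool axes, fractions of full scale"
    s=monitor.observe(); X=np.array(s['position']); R=Ro.from_euler('xyz',s['tool_rot'])
    m=R.as_matrix(); print('t %.1f pos'%s['clock'],X.round(4),'psi %.1f'%np.degrees(np.arctan2(m[1,1],m[0,1])),'down',m[2,0].round(4),'w %.4f'%s['grip_width'],'F',s['force'].round(1))
    for t in tgts:
        T=np.array(t[:3],float); RT=Rt(t[3]); rv=(R.inv()*RT).as_rotvec(); d=T-X
        n=max(1,int(np.ceil(max(np.linalg.norm(d)/(.03*f),np.degrees(np.linalg.norm(rv))/(6*f)))))
        D=[];W=[]
        for i in range(n):
            Ri=R*Ro.from_rotvec(rv*i/n)
            D.append((Ri.inv().apply(d/n)/.03).round(2).tolist()); W.append((np.degrees(rv/n)/6).round(2).tolist())
        print(t,'n',n); print('d',json.dumps(D)); print('w',json.dumps(W[0]))
        X,R=T,RT
E
python3 -c "
from h import *
plan((.445,-.145,.17,7.4))"
```

```text
t 0.1 pos [ 0.2362 -0.5784  0.2448] psi -67.8 down -1.0 w 0.0853 F [-0.4 -0.5 -0.1]
(0.445, -0.145, 0.17, 7.4) n 18
d [[0.14, -0.6, -0.66], [0.14, -0.55, -0.7], [0.14, -0.49, -0.74], [0.14, -0.44, -0.78], [0.14, -0.38, -0.81], [0.14, -0.32, -0.83], [0.14, -0.26, -0.85], [0.14, -0.2, -0.87], [0.14, -0.13, -0.88], [0.14, -0.07, -0.89], [0.14, -0.0, -0.89], [0.14, 0.06, -0.89], [0.14, 0.13, -0.88], [0.14, 0.19, -0.87], [0.14, 0.25, -0.85], [0.14, 0.31, -0.83], [0.14, 0.37, -0.81], [0.14, 0.43, -0.78]]
w [-0.7, -0.0, 0.0]
```

arm_command(
  delta_pos=[
    [0.14,-0.6,-0.66],
    [0.14,-0.55,-0.7],
    [0.14,-0.49,-0.74],
    [0.14,-0.44,-0.78],
    [0.14,-0.38,-0.81],
    [0.14,-0.32,-0.83],
    [0.14,-0.26,-0.85],
    [0.14,-0.2,-0.87],
    [0.14,-0.13,-0.88],
  ],
  rotation=[
    [-0.7,0,0],
    [-0.7,0,0],
    [-0.7,0,0],
    [-0.7,0,0],
    [-0.7,0,0],
    [-0.7,0,0],
    [-0.7,0,0],
    [-0.7,0,0],
    [-0.7,0,0],
  ],
  gripper=-1,
  grip_force=40,
)

```text
clock: 1.0
position: [0.3388, -0.3541, 0.2036]
tool_rot: [-1.636, 1.566, 2.573]
force: [0.5, -0.2, 0.0]
grip_width: 0.0851
```

```bash
python3 -c "
from h import *
plan((.445,-.145,.17,7.4))"
```

```text
t 1.0 pos [ 0.3388 -0.3541  0.2036] psi -28.8 down -1.0 w 0.0851 F [ 0.5 -0.2  0. ]
(0.445, -0.145, 0.17, 7.4) n 9
d [[0.12, -0.03, -0.87], [0.12, 0.03, -0.87], [0.12, 0.09, -0.86], [0.12, 0.15, -0.85], [0.12, 0.21, -0.84], [0.12, 0.27, -0.83], [0.12, 0.33, -0.8], [0.12, 0.38, -0.78], [0.12, 0.44, -0.75]]
w [-0.67, -0.0, 0.0]
```

arm_command(
  delta_pos=[
    [0.12,-0.03,-0.87],
    [0.12,0.03,-0.87],
    [0.12,0.09,-0.86],
    [0.12,0.15,-0.85],
    [0.12,0.21,-0.84],
    [0.12,0.27,-0.83],
    [0.12,0.33,-0.8],
    [0.12,0.38,-0.78],
    [0.12,0.44,-0.75],
    [0,0,0],
  ],
  rotation=[
    [-0.67,0,0],
    [-0.67,0,0],
    [-0.67,0,0],
    [-0.67,0,0],
    [-0.67,0,0],
    [-0.67,0,0],
    [-0.67,0,0],
    [-0.67,0,0],
    [-0.67,0,0],
    [0,0,0],
  ],
)

```text
clock: 2.0
position: [0.445, -0.1312, 0.1687]
tool_rot: [-2.443, 1.563, 2.431]
force: [-0.7, -0.0, 0.3]
grip_width: 0.0857
```

Run:
```python
from h import *
plan((.445,-.145,.07,7.4))
p=optics.camera_params('wrist'); im=save('wrist','w1.png')
print(px(p,(.445,-.145,.03)))
```

```text
t 2.0 pos [ 0.445  -0.1312  0.1687] psi 9.2 down -1.0 w 0.0857 F [-0.7 -0.   0.3]
(0.445, -0.145, 0.07, 7.4) n 4
d [[0.82, -0.01, 0.12], [0.82, -0.01, 0.12], [0.82, -0.01, 0.12], [0.82, -0.02, 0.11]]
w [0.08, -0.01, 0.01]
(np.float64(321.03015255181543), np.float64(212.50763280415305))
```

View pics/w1.png

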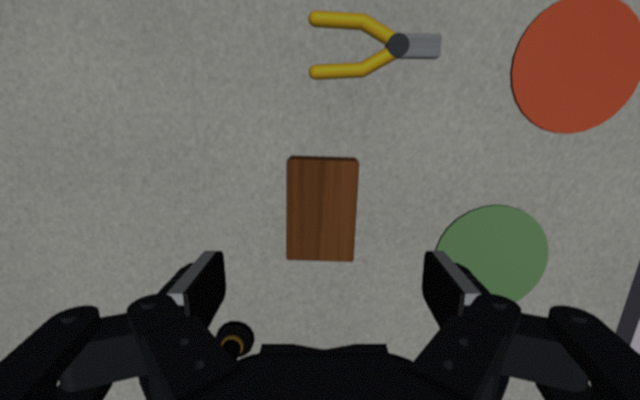

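Wrist view: plinth centred at about (322,209), where I predicted (321,212). The jaws are aligned with it, the pliers are clear above, and the sage pad is at (493,254).

```bash
cat >> h.py <<'E'
def sat(c): return c.max(2)-c.min(2)
E
python3 - <<'E'
from h import *
im=cv2.imread('pics/w1.png'); p=optics.camera_params('wrist')
print(blob(im,p,(270,140,380,275),.03,lambda c:(sat(c)>25)&(c[...,2]>c[...,1]+15)))
print(blob(im,p,(430,195,560,320),.004,lambda c:(c[...,1]>c[...,2]+12)))
print(blob(im,p,(490,0,640,150),.004,lambda c:(c[...,2]>c[...,1]+50)))
E
```

```text
(array([ 0.4435, -0.1429,  0.03  ]), array([ 0.4441, -0.1452]), array([0.0583, 0.0905]), 7.4)
(array([ 0.6185, -0.1633,  0.004 ]), array([ 0.6208, -0.1625]), array([0.0799, 0.1096]), 60.5)
(array([0.6351, 0.0063, 0.004 ]), array([0.6361, 0.0025]), array([0.1077, 0.1026]), 8.9)
```

arm_command(
  delta_pos=[
    [0.8,0,0.2],
    [0.95,0,0.15],
    [0.95,0,0.07],
    [0.8,0,0.02],
    [0.4,0,0],
    [0.15,0,0],
    [0,0,0],
  ],
  rotation=[
    [0.15,0,0],
    [0.1,0,0],
    [0.05,0,0],
    [0,0,0],
    [0,0,0],
    [0,0,0],
    [0,0,0],
  ],
)

```text
clock: 2.75
position: [0.444, -0.152, 0.0442]
tool_rot: [-1.755, 1.565, 3.07]
force: [0.6, 0.7, -0.2]
grip_width: 0.0853
```

```bash
python3 -c "
from h import *
plan((.4443,-.1447,.018,7.4))"
```

```text
t 2.8 pos [ 0.444  -0.152   0.0442] psi 6.4 down -1.0 w 0.0853 F [ 0.6  0.7 -0.2]
(0.4443, -0.1447, 0.018, 7.4) n 1
d [[0.87, 0.04, -0.24]]
w [-0.16, -0.01, 0.05]
```

arm_command(
  delta_pos=[
    [0.4,0.02,-0.15],
    [0.3,0.02,-0.09],
    [0.14,0,0],
    [0,0,0],
  ],
  rotation=[
    [-0.1,0,0.03],
    [-0.06,0,0.02],
    [0,0,0],
    [0,0,0],
  ],
)

```text
clock: 3.15
position: [0.4459, -0.1458, 0.0211]
tool_rot: [1.234, 1.567, -0.209]
force: [-0.4, 0.2, -0.1]
grip_width: 0.0857
```

```bash
python3 -c "
from h import *
plan((.4443,-.1447,.018,7.4))"
```

```text
t 3.1 pos [ 0.4459 -0.1458  0.0211] psi 7.3 down -1.0 w 0.0857 F [-0.4  0.2 -0.1]
(0.4443, -0.1447, 0.018, 7.4) n 1
d [[0.1, -0.05, -0.04]]
w [-0.01, 0.01, -0.03]
```

Good. Close, then lift.

arm_command(
  delta_pos=[
    [0.1,-0.05,-0.04],
    [0,0,0],
    [0,0,0],
    [0,0,0],
    [0,0,0],
    [0,0,0],
    [0,0,0],
    [0,0,0],
  ],
  rotation=[
    [0,0,0],
    [0,0,0],
    [0,0,0],
    [0,0,0],
    [0,0,0],
    [0,0,0],
    [0,0,0],
    [0,0,0],
  ],
  gripper=1,
  grip_force=40,
)

```text
clock: 3.95
position: [0.4447, -0.1454, 0.0192]
tool_rot: [1.149, 1.565, -0.295]
force: [0.3, 0.2, -0.4]
grip_width: 0.059
```

```bash
python3 -c "
from h import *
plan((.4443,-.1447,.06,7.4),(.6149,-.172,.06,7.4))"
```

```text
t 4.0 pos [ 0.4447 -0.1454  0.0192] psi 7.3 down -1.0 w 0.0590 F [ 0.3  0.2 -0.4]
(0.4443, -0.1447, 0.06, 7.4) n 2
d [[-0.68, -0.0, -0.01], [-0.68, -0.0, -0.01]]
w [-0.01, 0.01, -0.02]
(0.6149, -0.172, 0.06, 7.4) n 7
d [[0.0, 0.79, 0.23], [0.0, 0.79, 0.23], [0.0, 0.79, 0.23], [0.0, 0.79, 0.23], [0.0, 0.79, 0.23], [0.0, 0.79, 0.23], [0.0, 0.79, 0.23]]
w [0.0, 0.0, 0.0]
```

arm_command(
  delta_pos=[
    [-0.5,0,0],
    [-0.6,0.2,0.1],
    [-0.2,0.8,0.23],
    [-0.1,0.9,0.26],
    [0,0.9,0.26],
    [0,0.9,0.26],
    [0,0.8,0.24],
    [0,0.5,0.15],
    [0,0.25,0.08],
    [0,0,0],
  ],
  rotation=[
    [0,0,0],
    [0,0,0],
    [0,0,0],
    [0,0,0],
    [0,0,0],
    [0,0,0],
    [0,0,0],
    [0,0,0],
    [0,0,0],
    [0,0,0],
  ],
)

```text
clock: 4.95
position: [0.6106, -0.1734, 0.0629]
tool_rot: [1.033, 1.569, -0.412]
force: [-0.8, -0.3, -0.7]
grip_width: 0.0592
```

Run:
```python
from h import *
plan((.6149,-.173,.022,7.4))
im=cv2.imread('pics/sc0.png'); p=optics.camera_params('scene')
print(blob(im,p,(235,248,295,300),.004,lambda c:sat(c)>25))
print(blob(im,p,(310,228,365,278),.004,lambda c:sat(c)>40))
print(blob(im,p,(225,190,273,232),.03,lambda c:(sat(c)>30)&(c[...,2]>75)))
```

```text
t 5.0 pos [ 0.6106 -0.1734  0.0629] psi 7.2 down -1.0 w 0.0592 F [-0.8 -0.3 -0.7]
(0.6149, -0.173, 0.022, 7.4) n 2
d [[0.68, 0.07, 0.0], [0.68, 0.07, 0.0]]
w [-0.01, 0.0, -0.01]
(array([ 0.6187, -0.1737,  0.004 ]), array([ 0.6173, -0.1729]), array([0.1059, 0.1071]), 23.7)
(array([0.6401, 0.0066, 0.004 ]), array([0.6382, 0.0077]), array([0.1077, 0.1077]), 64.6)
(array([ 0.4488, -0.1459,  0.03  ]), array([ 0.4479, -0.1453]), array([0.0584, 0.0892]), 6.9)
```

arm_command(
  delta_pos=[
    [0.5,0.1,0],
    [0.5,0.06,0],
    [0.25,0,0],
    [0.1,0,0],
    [0,0,0],
  ],
  rotation=[
    [0,0,0],
    [0,0,0],
    [0,0,0],
    [0,0,0],
    [0,0,0],
  ],
)

```text
clock: 5.45
position: [0.614, -0.1729, 0.0205]
tool_rot: [0.386, 1.568, -1.058]
force: [0.3, 0.3, -0.9]
grip_width: 0.0593
```

Run:
```python
from h import *
plan((.6155,-.173,.0232,7.4))
```

```text
t 5.5 pos [ 0.614  -0.1729  0.0205] psi 7.2 down -1.0 w 0.0593 F [ 0.3  0.3 -0.9]
(0.6155, -0.173, 0.0232, 7.4) n 1
d [[-0.09, 0.05, 0.01]]
w [-0.03, 0.02, -0.01]
```

arm_command(
  delta_pos=[
    [0.05,0.03,0],
    [0,0,0],
    [0,0,0],
  ],
  rotation=[
    [0,0,0],
    [0,0,0],
    [0,0,0],
  ],
)

```text
clock: 5.75
position: [0.6135, -0.1729, 0.0204]
tool_rot: [-0.237, 1.567, -1.681]
force: [1.6, -0.7, 2.5]
grip_width: 0.0594
```

Run:
```python
from h import *
for i in range(3): plan((.6155,-.173,.0232,7.4)); save('wrist','w2.png')
```

```text
t 5.8 pos [ 0.6135 -0.1729  0.0204] psi 7.2 down -1.0 w 0.0594 F [ 1.6 -0.7  2.5]
(0.6155, -0.173, 0.0232, 7.4) n 1
d [[-0.09, 0.07, 0.01]]
w [-0.03, 0.04, 0.01]
t 5.8 pos [ 0.6135 -0.1729  0.0204] psi 7.2 down -1.0 w 0.0591 F [-1.9 -0.3  8.9]
(0.6155, -0.173, 0.0232, 7.4) n 1
d [[-0.09, 0.07, 0.01]]
w [-0.03, 0.04, 0.01]
t 5.8 pos [ 0.6135 -0.1729  0.0204] psi 7.2 down -1.0 w 0.0595 F [-2.2  1.4  8.7]
(0.6155, -0.173, 0.0232, 7.4) n 1
d [[-0.09, 0.07, 0.01]]
w [-0.03, 0.03, 0.01]
```

View pics/w2.png

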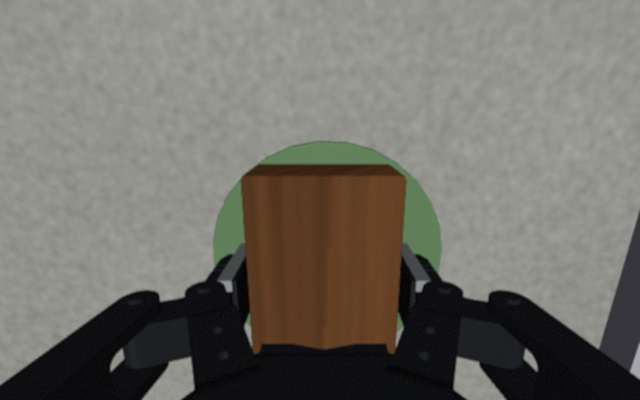

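In contact (8.7 N). The plinth sits centred on the pad: pad edges at 213 and 441, plinth edges at 244 and 404. I'll check the pad centre, then release.

Run:
```python
from h import *
p=optics.camera_params('wrist')
im=cv2.imread('pics/w2.png').astype(int)
m=(im[...,1]>im[...,2]+12).astype(np.uint8); m[300:]=0
ys,xs=np.where(m); P=[]
for y in range(142,240,3):
    r=xs[ys==y]; P+= [w(p,r.min(),y,.004)[:2],w(p,r.max()+1,y,.004)[:2]]
P=np.array(P,np.float32); A=np.c_[2*P,np.ones(len(P))]; s=np.linalg.lstsq(A,(P**2).sum(1),rcond=None)[0]
print('pad',s[:2],np.sqrt(s[2]+s[0]**2+s[1]**2))
a,b=w(p,243,178,.034),w(p,405,178,.034); print('plinth front edge',a,b,(a+b)/2+.045*np.array([np.sin(np.radians(-7.4)),0,0])-[0,.0446,0])
```

```text
pad [ 0.61554109 -0.17275606] 0.0545767725531146
plinth front edge [ 0.57991463 -0.13243734  0.034     ] [ 0.63705916 -0.12517082  0.034     ] [ 0.60269109 -0.17340408  0.034     ]
```

arm_command(
  delta_pos=[
    [0,0,0],
    [0,0,0],
    [0,0,0],
    [0,0,0],
    [-0.3,0,0],
    [-0.6,0,0],
    [-0.9,0,0],
    [-0.9,0,0],
    [-0.9,0,0],
    [-0.9,0,0],
  ],
  rotation=[
    [0,0,0],
    [0,0,0],
    [0,0,0],
    [0,0,0],
    [0,0,0],
    [0,0,0],
    [0,0,0],
    [0,0,0],
    [0,0,0],
    [0,0,0],
  ],
  gripper=-1,
)

```text
clock: 6.9
position: [0.6114, -0.1715, 0.1614]
tool_rot: [-1.344, 1.565, -2.788]
force: [-0.0, -0.5, 1.3]
grip_width: 0.0857
```

Run:
```python
from h import *
plan((.46,.15,.17,41.4))
```

```text
t 6.9 pos [ 0.6114 -0.1715  0.1614] psi 7.3 down -1.0 w 0.0857 F [-0.  -0.5  1.3]
(0.46, 0.15, 0.17, 41.4) n 13
d [[-0.02, -0.28, -0.87], [-0.02, -0.24, -0.88], [-0.02, -0.2, -0.89], [-0.02, -0.16, -0.9], [-0.02, -0.12, -0.9], [-0.02, -0.08, -0.91], [-0.02, -0.03, -0.91], [-0.02, 0.01, -0.91], [-0.02, 0.05, -0.91], [-0.02, 0.09, -0.91], [-0.02, 0.13, -0.9], [-0.02, 0.17, -0.89], [-0.02, 0.21, -0.89]]
w [-0.44, -0.0, 0.0]
```

arm_command(
  delta_pos=[
    [-0.02,-0.28,-0.87],
    [-0.02,-0.24,-0.88],
    [-0.02,-0.2,-0.89],
    [-0.02,-0.16,-0.9],
    [-0.02,-0.12,-0.9],
    [-0.02,-0.08,-0.91],
    [-0.02,-0.03,-0.91],
    [-0.02,0.01,-0.91],
    [-0.02,0.05,-0.91],
    [-0.02,0.09,-0.85],
  ],
  rotation=[
    [-0.44,0,0],
    [-0.44,0,0],
    [-0.44,0,0],
    [-0.44,0,0],
    [-0.44,0,0],
    [-0.44,0,0],
    [-0.44,0,0],
    [-0.44,0,0],
    [-0.44,0,0],
    [-0.44,0,0],
  ],
)

```text
clock: 7.9
position: [0.4937, 0.0785, 0.1859]
tool_rot: [0.428, 1.551, -0.543]
force: [-0.4, 0.6, 0.4]
grip_width: 0.0855
```

arm_command(
  delta_pos=[
    [-0.02,0.13,-0.75],
    [-0.02,0.15,-0.6],
    [0,0.1,-0.4],
    [0,0.05,-0.2],
    [0,0,0],
    [0,0,0],
  ],
  rotation=[
    [-0.44,0,0],
    [-0.44,0,0],
    [-0.3,0,0],
    [-0.1,0,0],
    [0,0,0],
    [0,0,0],
  ],
)

```text
clock: 8.5
position: [0.4672, 0.1371, 0.1908]
tool_rot: [0.356, 1.546, -0.469]
force: [-0.3, -1.1, -0.1]
grip_width: 0.0854
```

Run:
```python
from h import *
plan((.4536,.168,.06,41.4))
p=optics.camera_params('wrist');save('wrist','w3.png'); print(px(p,(.4536,.168,.024)))
```

```text
t 8.5 pos [0.4672 0.1371 0.1908] psi 42.7 down -0.9997 w 0.0854 F [-0.3 -1.1 -0.1]
(0.4536, 0.168, 0.06, 41.4) n 5
d [[0.87, 0.07, -0.23], [0.87, 0.07, -0.23], [0.87, 0.07, -0.23], [0.87, 0.07, -0.22], [0.87, 0.07, -0.22]]
w [0.04, 0.04, -0.02]
(np.float64(333.0071953116789), np.float64(149.16883434506136))
```

View pics/w3.png

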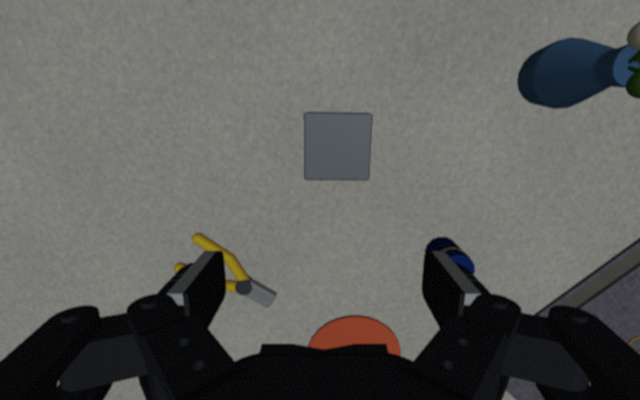

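Stone top corners at (305,113), (372,112), (370,180) and (305,180), centre (338,146). Pliers and box are clear of the grasp.

Run:
```python
from h import *
p=optics.camera_params('wrist')
c=np.array([w(p,u,v,.024)[:2] for u,v in[(305,112.5),(372,112),(370.5,180.5),(305,180.5)]],np.float32)
print(cv2.minAreaRect(c),c.mean(0))
m=c.mean(0); plan((m[0],m[1],.017,42))
```

```text
((0.4558822512626648, 0.17235156893730164), (0.060018640011548996, 0.060563310980796814), 42.59846878051758) [0.45589098 0.17218152]
t 8.6 pos [0.4672 0.137  0.1908] psi 42.7 down -0.9997 w 0.0856 F [0.2 0.1 0.9]
(np.float32(0.45589098), np.float32(0.17218152), 0.017, 42) n 7
d [[0.82, 0.07, -0.18], [0.82, 0.07, -0.18], [0.83, 0.07, -0.17], [0.83, 0.07, -0.17], [0.83, 0.07, -0.17], [0.83, 0.07, -0.17], [0.83, 0.07, -0.16]]
w [0.02, 0.03, -0.01]
```

arm_command(
  delta_pos=[
    [0.6,0.07,-0.2],
    [0.8,0.07,-0.25],
    [0.9,0.07,-0.25],
    [0.9,0.07,-0.2],
    [0.6,0.05,-0.15],
    [0.3,0,0],
    [0.1,0,0],
    [0,0,0],
  ],
  rotation=[
    [0,0.05,-0.02],
    [0,0.05,-0.02],
    [0,0.05,0],
    [0,0.02,0],
    [0,0,0],
    [0,0,0],
    [0,0,0],
    [0,0,0],
  ],
)

```text
clock: 9.35
position: [0.4581, 0.1613, 0.0599]
tool_rot: [0.487, 1.562, -0.351]
force: [-0.3, -0.2, 0.3]
grip_width: 0.0855
```

```bash
cat >> h.py <<'E'
def edges(im,rows,x0,x1):
    "strongest left/right step edge (column) averaged over rows"
    g=cv2.GaussianBlur(im,(3,3),0).astype(float)[rows[0]:rows[1],x0:x1].mean(0)
    d=np.abs(np.diff(g,axis=0)).sum(1); h=len(d)//2
    return x0+.5+np.argmax(d[:h]), x0+h+.5+np.argmax(d[h:])
E
python3 - <<'E'
from h import *
plan((.455,.1705,.018,42.3))
p=optics.camera_params('wrist');im=save('wrist','w4.png')
for X in [(.455,.1705,.024)]: print(px(p,X))
E
```

```text
t 9.3 pos [0.4581 0.1613 0.0599] psi 42.0 down -1.0 w 0.0855 F [-0.3 -0.2  0.3]
(0.455, 0.1705, 0.018, 42.3) n 2
d [[0.7, 0.06, -0.15], [0.7, 0.06, -0.15]]
w [-0.03, 0.04, -0.02]
(np.float64(328.6668735092846), np.float64(225.12310574749895))
```

View pics/w4.png

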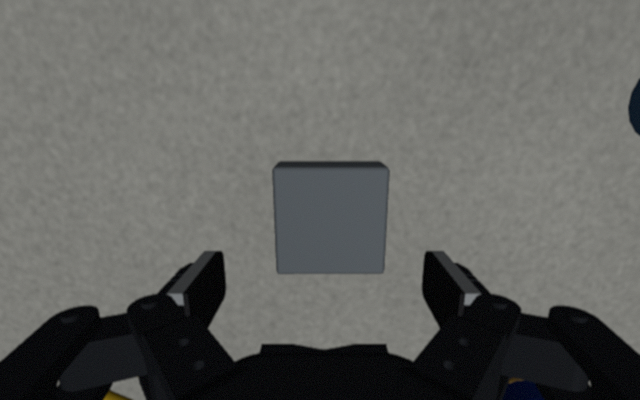

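Stone top face spans columns 274–389 at row 168 and 277–384 at row 272. It is centred between the jaws at about (331,218).

Run:
```python
from h import *
p=optics.camera_params('wrist')
c=np.array([w(p,u,v,.024)[:2] for u,v in[(273.5,168),(389,168),(384.5,272.5),(277,272.5)]],np.float32)
print(cv2.minAreaRect(c)); m=c.mean(0); print(m);plan((m[0],m[1],.018,42.6))
```

```text
((0.4553096294403076, 0.1724001169204712), (0.05935801938176155, 0.058226268738508224), 41.81725311279297)
[0.45523924 0.17230485]
t 9.4 pos [0.4583 0.1613 0.0602] psi 41.9 down -1.0 w 0.0851 F [-0.6  0.2 -0.5]
(np.float32(0.45523924), np.float32(0.17230485), 0.018, 42.6) n 2
d [[0.7, 0.08, -0.18], [0.7, 0.08, -0.17]]
w [-0.05, 0.04, -0.02]
```

arm_command(
  delta_pos=[
    [0.4,0.06,-0.15],
    [0.5,0.06,-0.15],
    [0.35,0.04,-0.06],
    [0.12,0,0],
    [0,0,0],
  ],
  rotation=[
    [0,0.04,-0.02],
    [0,0.04,-0.02],
    [0,0,0],
    [0,0,0],
    [0,0,0],
  ],
)

```text
clock: 9.9
position: [0.4557, 0.1732, 0.0167]
tool_rot: [1.734, 1.569, 0.894]
force: [-1.4, 0.3, 0.0]
grip_width: 0.0856
```

Run:
```python
from h import *
plan((.4552,.172,.018,42.3))
```

```text
t 9.9 pos [0.4557 0.1732 0.0167] psi 41.9 down -1.0 w 0.0856 F [-1.4  0.3  0. ]
(0.4552, 0.172, 0.018, 42.3) n 1
d [[-0.04, -0.04, 0.02]]
w [-0.07, -0.0, -0.02]
```

arm_command(
  delta_pos=[
    [0,0,0],
    [0,0,0],
    [0,0,0],
    [0,0,0],
    [0,0,0],
    [0,0,0],
    [0,0,0],
    [0,0,0],
  ],
  rotation=[
    [0,0,0],
    [0,0,0],
    [0,0,0],
    [0,0,0],
    [0,0,0],
    [0,0,0],
    [0,0,0],
    [0,0,0],
  ],
  gripper=1,
  grip_force=50,
)

```text
clock: 10.7
position: [0.456, 0.1729, 0.0176]
tool_rot: [1.445, 1.568, 0.605]
force: [-0.1, -0.6, -2.1]
grip_width: 0.0588
```

Run:
```python
from h import *
plan((.456,.172,.12,42),(.6143,-.1734,.12,7.4))
```

```text
t 10.7 pos [0.456  0.1729 0.0176] psi 41.8 down -1.0 w 0.0588 F [-0.1 -0.6 -2.1]
(0.456, 0.172, 0.12, 42) n 4
d [[-0.85, -0.0, 0.01], [-0.85, -0.0, 0.01], [-0.85, -0.0, 0.01], [-0.85, -0.0, 0.01]]
w [-0.01, 0.0, -0.01]
(0.6143, -0.1734, 0.12, 7.4) n 14
d [[0.0, -0.27, 0.86], [0.0, -0.23, 0.87], [0.0, -0.19, 0.88], [0.0, -0.16, 0.89], [0.0, -0.12, 0.9], [0.0, -0.08, 0.9], [0.0, -0.04, 0.9], [0.0, -0.0, 0.9], [0.0, 0.04, 0.9], [0.0, 0.08, 0.9], [0.0, 0.12, 0.9], [0.0, 0.15, 0.89], [0.0, 0.19, 0.88], [0.0, 0.23, 0.87]]
w [0.41, 0.0, 0.0]
```

arm_command(
  delta_pos=[
    [-0.6,0,0],
    [-0.9,0,0],
    [-0.9,0,0.1],
    [-0.6,-0.2,0.6],
    [-0.2,-0.27,0.85],
    [0,-0.23,0.87],
    [0,-0.19,0.88],
    [0,-0.16,0.89],
    [0,-0.12,0.9],
    [0,-0.08,0.9],
  ],
  rotation=[
    [0,0,0],
    [0,0,0],
    [0,0,0],
    [0.2,0,0],
    [0.41,0,0],
    [0.41,0,0],
    [0.41,0,0],
    [0.41,0,0],
    [0.41,0,0],
    [0.41,0,0],
  ],
)

```text
clock: 11.7
position: [0.5302, 0.0014, 0.1176]
tool_rot: [2.113, 1.568, 0.992]
force: [-0.6, 0.8, -2.3]
grip_width: 0.0588
```

Run:
```python
from h import *
plan((.6143,-.1734,.11,7.4))
```

```text
t 11.7 pos [0.5302 0.0014 0.1176] psi 25.8 down -1.0 w 0.0588 F [-0.6  0.8 -2.3]
(0.6143, -0.1734, 0.11, 7.4) n 7
d [[0.03, -0.0, 0.92], [0.04, 0.04, 0.92], [0.04, 0.08, 0.92], [0.04, 0.13, 0.92], [0.04, 0.17, 0.91], [0.04, 0.21, 0.9], [0.04, 0.25, 0.89]]
w [0.44, -0.0, -0.0]
```

arm_command(
  delta_pos=[
    [0.03,0,0.9],
    [0.04,0.04,0.92],
    [0.04,0.08,0.92],
    [0.04,0.13,0.9],
    [0.04,0.16,0.75],
    [0.04,0.18,0.55],
    [0,0.1,0.35],
    [0,0.08,0.2],
    [0,0,0],
    [0,0,0],
  ],
  rotation=[
    [0.44,0,0],
    [0.44,0,0],
    [0.44,0,0],
    [0.44,0,0],
    [0.44,0,0],
    [0.4,0,0],
    [0.2,0,0],
    [0.1,0,0],
    [0,0,0],
    [0,0,0],
  ],
)

```text
clock: 12.7
position: [0.6058, -0.1582, 0.109]
tool_rot: [-2.832, 1.569, 2.011]
force: [0.2, 0.7, -1.9]
grip_width: 0.0591
```

Run:
```python
from h import *
plan((.6143,-.1734,.075,7.4))
```

```text
t 12.7 pos [ 0.6058 -0.1582  0.109 ] psi 7.4 down -1.0 w 0.0591 F [ 0.2  0.7 -1.9]
(0.6143, -0.1734, 0.075, 7.4) n 2
d [[0.57, 0.11, 0.27], [0.57, 0.11, 0.27]]
w [0.0, -0.01, 0.0]
```

arm_command(
  delta_pos=[
    [0.4,0.1,0.25],
    [0.5,0.08,0.2],
    [0.4,0.04,0.09],
    [0.2,0,0],
    [0.1,0,0],
    [0,0,0],
    [0,0,0],
  ],
  rotation=[
    [0,0,0],
    [0,0,0],
    [0,0,0],
    [0,0,0],
    [0,0,0],
    [0,0,0],
    [0,0,0],
  ],
)

```text
clock: 13.4
position: [0.6141, -0.1721, 0.0554]
tool_rot: [-2.51, 1.566, 2.336]
force: [-0.5, -0.9, -1.4]
grip_width: 0.059
```

Run:
```python
from h import *
plan((.6143,-.1734,.0516,7.4))
```

```text
t 13.4 pos [ 0.6141 -0.1721  0.0554] psi 7.7 down -1.0 w 0.0590 F [-0.5 -0.9 -1.4]
(0.6143, -0.1734, 0.0516, 7.4) n 1
d [[0.13, 0.0, 0.04]]
w [0.05, -0.03, 0.03]
```

arm_command(
  delta_pos=[
    [0.1,0,0.04],
    [0.06,0,0],
    [0,0,0],
    [0,0,0],
  ],
  rotation=[
    [0,-0.02,0.02],
    [0,0,0],
    [0,0,0],
    [0,0,0],
  ],
)

```text
clock: 13.8
position: [0.6148, -0.1733, 0.0514]
tool_rot: [2.031, 1.569, 0.594]
force: [-0.8, -0.5, -2.2]
grip_width: 0.0586
```

Run:
```python
from h import *
plan((.6143,-.1734,.0516,7.4))
```

```text
t 13.8 pos [ 0.6148 -0.1733  0.0514] psi 7.7 down -1.0 w 0.0586 F [-0.8 -0.5 -2.2]
(0.6143, -0.1734, 0.0516, 7.4) n 1
d [[-0.01, -0.02, -0.0]]
w [0.05, -0.01, -0.01]
```

Still carrying its weight; down in 1 mm steps.

arm_command(
  delta_pos=[
    [0.05,0,0],
    [0,0,0],
    [0,0,0],
  ],
  rotation=[
    [0,0,0],
    [0,0,0],
    [0,0,0],
  ],
)

```text
clock: 14.1
position: [0.6153, -0.1734, 0.0516]
tool_rot: [1.492, 1.568, 0.056]
force: [0.6, -0.2, -2.6]
grip_width: 0.059
```

arm_command(
  delta_pos=[
    [0.03,0,0],
    [0,0,0],
    [0,0,0],
  ],
  rotation=[
    [0,0,0],
    [0,0,0],
    [0,0,0],
  ],
)

```text
clock: 14.4
position: [0.6154, -0.1734, 0.0511]
tool_rot: [1.397, 1.568, -0.04]
force: [-1.2, -0.8, 1.1]
grip_width: 0.0588
```

arm_command(
  delta_pos=[
    [0,0,0],
    [0,0,0],
    [0,0,0],
    [0,0,0],
    [-0.3,0,0],
    [-0.6,0,0],
    [-0.9,0,0],
    [-0.9,0,0],
    [-0.9,0,0],
    [-0.6,0,0],
  ],
  rotation=[
    [0,0,0],
    [0,0,0],
    [0,0,0],
    [0,0,0],
    [0,0,0],
    [0,0,0],
    [0,0,0],
    [0,0,0],
    [0,0,0],
    [0,0,0],
  ],
  gripper=-1,
)

```text
clock: 15.4
position: [0.6141, -0.1728, 0.1819]
tool_rot: [-3.137, 1.569, 1.71]
force: [0.4, -0.1, 0.2]
grip_width: 0.0856
```

Run:
```python
from h import *
p=optics.camera_params('wrist');im=save('wrist','w5.png'); print(px(p,(.6143,-.1734,.058)))
plan((.41,-.285,.17,-40))
```

```text
(np.float64(323.0248966130289), np.float64(201.47773571367333))
t 15.4 pos [ 0.6152 -0.173   0.1846] psi 7.7 down -1.0 w 0.0854 F [ 2.4 -1.3  4. ]
(0.41, -0.285, 0.17, -40) n 9
d [[0.05, -0.81, 0.31], [0.05, -0.78, 0.38], [0.05, -0.74, 0.45], [0.05, -0.69, 0.52], [0.05, -0.64, 0.58], [0.05, -0.59, 0.64], [0.05, -0.52, 0.69], [0.05, -0.46, 0.73], [0.05, -0.39, 0.77]]
w [0.88, -0.0, -0.0]
```

View pics/w5.png

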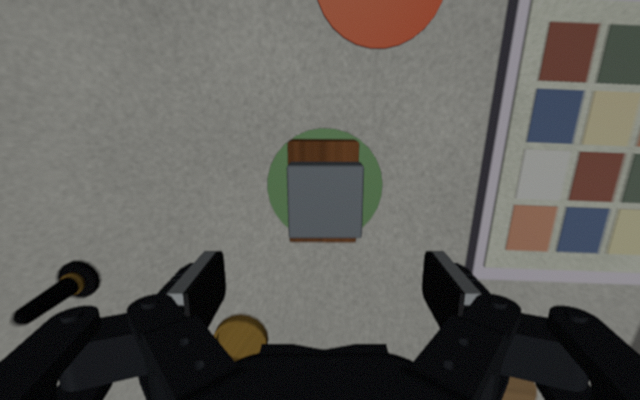

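Stone is seated flat: corners (288,163), (363,164), (362,239), (288,238). Plinth columns are 288–358, pad is round about (325,184), ring stand foot at (78,278).

Run:
```python
from h import *
p=optics.camera_params('wrist')
c=np.array([w(p,u,v,.058)[:2] for u,v in[(288,163.5),(363,164),(362,239),(288,238)]]); print('stone',c.mean(0))
c=np.array([w(p,u,v,.034)[:2] for u,v in[(288,140),(358.5,140),(356,241),(289.5,241)]]); print('plinth',c.mean(0))
print('foot',w(p,79,278,.008))
```

```text
stone [ 0.61770143 -0.17476397]
plinth [ 0.61562539 -0.17265898]
foot [ 0.38114908 -0.30106951  0.008     ]
```

arm_command(
  delta_pos=[
    [0.05,-0.7,0.31],
    [0.05,-0.78,0.38],
    [0.05,-0.74,0.45],
    [0.05,-0.69,0.52],
    [0.05,-0.64,0.58],
    [0.05,-0.55,0.6],
    [0.05,-0.4,0.5],
    [0,-0.25,0.35],
    [0,0,0],
    [0,0,0],
  ],
  rotation=[
    [0.8,0,0],
    [0.88,0,0],
    [0.88,0,0],
    [0.88,0,0],
    [0.88,0,0],
    [0.88,0,0],
    [0.8,0,0],
    [0.5,0,0],
    [0.2,0,0],
    [0,0,0],
  ],
)

```text
clock: 16.45
position: [0.4502, -0.2629, 0.1793]
tool_rot: [2.065, 1.559, -0.099]
force: [0.4, -0.2, 0.4]
grip_width: 0.0855
```

Run:
```python
from h import *
p=optics.camera_params('wrist');im=save('wrist','w6.png'); print(px(p,(.379,-.3006,.008)),px(p,(.379,-.3006,.075)))
plan((.379,-.3006,.13,-40))
```

```text
(np.float64(283.6906701671027), np.float64(259.1176263321747)) (np.float64(274.68459848748057), np.float64(294.6817383614643))
t 16.5 pos [ 0.4503 -0.2628  0.1793] psi -33.9 down -0.9999 w 0.0856 F [-0.5  0.3  0.4]
(0.379, -0.3006, 0.13, -40) n 4
d [[0.4, -0.32, 0.6], [0.41, -0.3, 0.6], [0.41, -0.29, 0.61], [0.41, -0.27, 0.62]]
w [0.25, -0.01, -0.02]
```

View pics/w6.png

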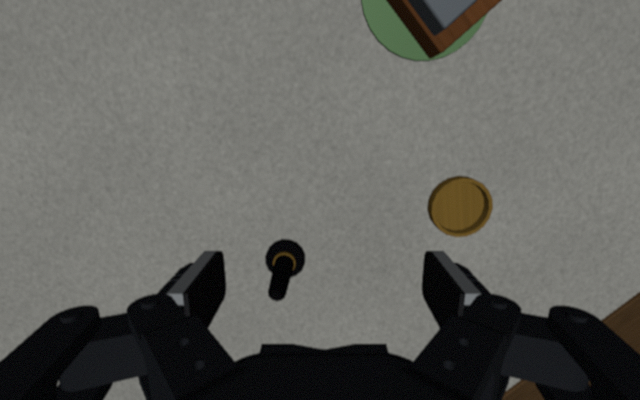

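Stand foot at (285,259), 1 px from the prediction, stem upright. Dish rim centre at about (460,206).

arm_command(
  delta_pos=[
    [0.2,-0.3,0.6],
    [0.3,-0.3,0.65],
    [0.4,-0.3,0.6],
    [0.3,-0.2,0.4],
    [0.2,-0.1,0.15],
    [0,0,0],
    [0,0,0],
  ],
  rotation=[
    [0.2,0,0],
    [0.2,0,0],
    [0.2,0,0],
    [0.1,0,0],
    [0,0,0],
    [0,0,0],
    [0,0,0],
  ],
)

```text
clock: 17.2
position: [0.3808, -0.2996, 0.1345]
tool_rot: [2.242, 1.557, 0.015]
force: [0.3, 0.1, 0.1]
grip_width: 0.0853
```

Run:
```python
from h import *
im=cv2.imread('pics/w6.png')
plan((.379,-.3006,.09,-39))
```

```text
t 17.2 pos [ 0.3808 -0.2996  0.1345] psi -37.6 down -0.9999 w 0.0853 F [0.3 0.1 0.1]
(0.379, -0.3006, 0.09, -39) n 2
d [[0.74, -0.02, 0.04], [0.74, -0.02, 0.03]]
w [0.12, -0.04, -0.05]
```

arm_command(
  delta_pos=[
    [0.5,-0.02,0.04],
    [0.8,-0.02,0.03],
    [0.8,0,0],
    [0.5,0,0],
    [0.25,0,0],
    [0.08,0,0],
    [0,0,0],
  ],
  rotation=[
    [0,-0.04,-0.05],
    [0,-0.04,-0.05],
    [0,0,0],
    [0,0,0],
    [0,0,0],
    [0,0,0],
    [0,0,0],
  ],
)

```text
clock: 17.9
position: [0.3837, -0.2988, 0.0423]
tool_rot: [1.938, 1.567, -0.281]
force: [-0.2, 0.7, -0.1]
grip_width: 0.086
```

Run:
```python
from h import *
p=optics.camera_params('wrist');im=save('wrist','w7.png'); print(px(p,(.379,-.3006,.075)))
plan((.379,-.3006,.044,-38))
```

```text
(np.float64(317.4129676214585), np.float64(330.102921608346))
t 17.9 pos [ 0.3838 -0.2989  0.0426] psi -37.2 down -1.0 w 0.0855 F [0.6 0.3 0.4]
(0.379, -0.3006, 0.044, -38) n 1
d [[-0.05, -0.09, 0.14]]
w [0.14, -0.01, -0.04]
```

View pics/w7.png

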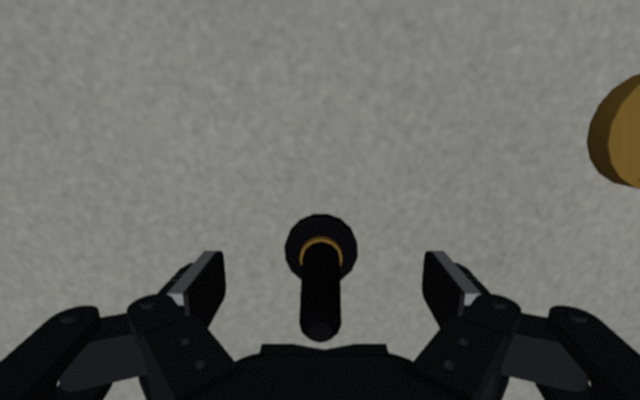

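Foot centred at (321,249) and stem top at about (320,326), so the stem is central between the jaws.

Run:
```python
from h import *
p=optics.camera_params('wrist'); f=w(p,321,249,.008); print(f, w(p,320,326,.073)); plan((f[0],f[1],.043,-38))
```

```text
[ 0.38045549 -0.30055721  0.008     ] [ 0.37974278 -0.30123031  0.073     ]
t 17.9 pos [ 0.3838 -0.2989  0.0426] psi -37.2 down -1.0 w 0.0855 F [0.6 0.3 0.4]
(np.float64(0.3804554861519221), np.float64(-0.30055720929907526), 0.043, -38) n 1
d [[-0.02, -0.05, 0.11]]
w [0.14, -0.01, -0.04]
```

arm_command(
  delta_pos=[
    [-0.02,-0.04,0.07],
    [0,-0.02,0.05],
    [0,0,0],
    [0,0,0],
    [0,0,0],
    [0,0,0],
    [0,0,0],
    [0,0,0],
    [0,0,0],
    [0,0,0],
  ],
  rotation=[
    [0,0,0],
    [0,0,0],
    [0,0,0],
    [0,0,0],
    [0,0,0],
    [0,0,0],
    [0,0,0],
    [0,0,0],
    [0,0,0],
    [0,0,0],
  ],
  gripper=1,
  grip_force=30,
)

```text
clock: 18.95
position: [0.3807, -0.3018, 0.0453]
tool_rot: [1.754, 1.563, -0.466]
force: [-0.7, -1.0, 0.5]
grip_width: 0.016
```

Run:
```python
from h import *
plan((.3805,-.3006,.19,-37),(.6165,-.174,.15,-37))
```

```text
t 18.9 pos [ 0.3807 -0.3018  0.0453] psi -37.2 down -1.0 w 0.0160 F [-0.7 -1.   0.5]
(0.3805, -0.3006, 0.19, -37) n 6
d [[-0.8, 0.0, -0.01], [-0.8, 0.0, -0.01], [-0.8, -0.0, -0.01], [-0.8, -0.0, -0.01], [-0.8, -0.0, -0.0], [-0.8, -0.0, -0.0]]
w [-0.01, -0.0, -0.01]
(0.6165, -0.174, 0.15, -37) n 10
d [[0.13, 0.37, -0.81], [0.13, 0.37, -0.81], [0.13, 0.37, -0.81], [0.13, 0.37, -0.81], [0.13, 0.37, -0.81], [0.13, 0.37, -0.81], [0.13, 0.37, -0.81], [0.13, 0.37, -0.81], [0.13, 0.37, -0.81], [0.13, 0.37, -0.81]]
w [0.0, 0.0, 0.0]
```

arm_command(
  delta_pos=[
    [-0.3,0,0],
    [-0.6,0,0],
    [-0.8,0,0],
    [-0.8,0.1,-0.2],
    [-0.5,0.2,-0.5],
    [-0.2,0.33,-0.72],
    [0,0.37,-0.81],
    [0,0.37,-0.81],
    [0,0.37,-0.81],
    [0,0.37,-0.81],
  ],
  rotation=[
    [0,0,0],
    [0,0,0],
    [0,0,0],
    [0,0,0],
    [0,0,0],
    [0,0,0],
    [0,0,0],
    [0,0,0],
    [0,0,0],
    [0,0,0],
  ],
)

```text
clock: 19.95
position: [0.5163, -0.228, 0.1523]
tool_rot: [1.623, 1.562, -0.603]
force: [-0.1, -1.2, -0.6]
grip_width: 0.016
```

Run:
```python
from h import *
plan((.6163,-.174,.145,-37))
```

```text
t 19.9 pos [ 0.5163 -0.228   0.1523] psi -37.5 down -1.0 w 0.0160 F [-0.1 -1.2 -0.6]
(0.6163, -0.174, 0.145, -37) n 4
d [[0.06, 0.39, -0.86], [0.06, 0.39, -0.86], [0.06, 0.39, -0.86], [0.06, 0.39, -0.86]]
w [-0.02, -0.0, -0.02]
```

arm_command(
  delta_pos=[
    [0.03,0.37,-0.82],
    [0.03,0.35,-0.78],
    [0.03,0.28,-0.62],
    [0.03,0.18,-0.4],
    [0,0.09,-0.2],
    [0,0.04,-0.1],
    [0,0,0],
    [0,0,0],
  ],
  rotation=[
    [0,0,0],
    [0,0,0],
    [0,0,0],
    [0,0,0],
    [0,0,0],
    [0,0,0],
    [0,0,0],
    [0,0,0],
  ],
)

```text
clock: 20.75
position: [0.6047, -0.1789, 0.1526]
tool_rot: [1.736, 1.562, -0.488]
force: [-0.3, -0.3, -0.9]
grip_width: 0.0158
```

Run:
```python
from h import *
p=optics.camera_params('wrist');im=save('wrist','w8.png',(160,150,480,400),2)
print(px(p,(.6163,-.174,.058)))
plan((.6163,-.174,.112,-37.5))
```

```text
(np.float64(331.7826474652773), np.float64(196.321030547984))
t 20.8 pos [ 0.6047 -0.179   0.1526] psi -37.4 down -1.0 w 0.0160 F [-0.6 -0.5 -1.3]
(0.6163, -0.174, 0.112, -37.5) n 2
d [[0.68, 0.1, -0.18], [0.68, 0.1, -0.18]]
w [0.01, -0.01, -0.04]
```

View pics/w8.png

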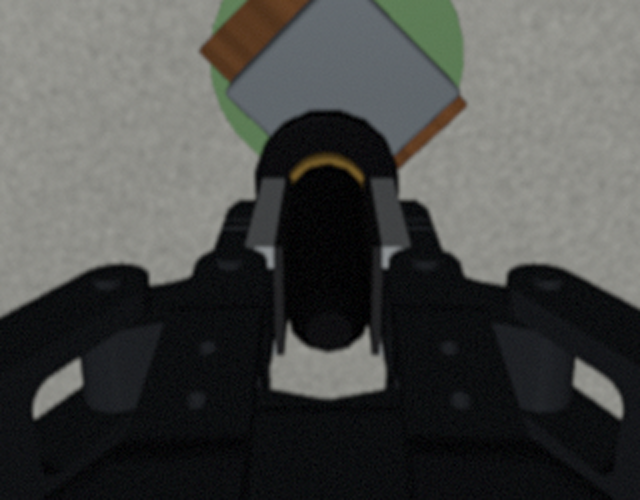

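The stand hangs upright in the jaws. Stone corners at original pixels (274,196) and (389,197) give a centre of (331.5,197), against a predicted (331.8,196.3).

arm_command(
  delta_pos=[
    [0.3,0.08,-0.12],
    [0.45,0.07,-0.14],
    [0.35,0.04,-0.08],
    [0.15,0,0],
    [0.05,0,0],
    [0,0,0],
    [0,0,0],
  ],
  rotation=[
    [0,0,0],
    [0,0,0],
    [0,0,0],
    [0,0,0],
    [0,0,0],
    [0,0,0],
    [0,0,0],
  ],
)

```text
clock: 21.5
position: [0.6152, -0.175, 0.1089]
tool_rot: [1.594, 1.564, -0.632]
force: [-0.1, -0.5, -0.1]
grip_width: 0.0159
```

Run:
```python
from h import *
plan((.6163,-.174,.1033,-37.5))
```

```text
t 21.5 pos [ 0.6152 -0.175   0.1089] psi -37.5 down -1.0 w 0.0159 F [-0.1 -0.5 -0.1]
(0.6163, -0.174, 0.1033, -37.5) n 1
d [[0.19, 0.01, -0.05]]
w [-0.0, -0.0, -0.07]
```

arm_command(
  delta_pos=[
    [0.12,0.01,-0.04],
    [0.04,0,0],
    [0,0,0],
    [0,0,0],
  ],
  rotation=[
    [0,0,-0.04],
    [0,0,0],
    [0,0,0],
    [0,0,0],
  ],
)

```text
clock: 21.9
position: [0.6167, -0.1745, 0.1047]
tool_rot: [1.748, 1.567, -0.477]
force: [-0.8, -0.8, 0.0]
grip_width: 0.0161
```

arm_command(
  delta_pos=[
    [0.04,0,0],
    [0,0,0],
    [0,0,0],
  ],
  rotation=[
    [0,0,0],
    [0,0,0],
    [0,0,0],
  ],
)

```text
clock: 22.2
position: [0.6168, -0.1746, 0.1036]
tool_rot: [1.759, 1.567, -0.467]
force: [-0.5, -0.0, -0.1]
grip_width: 0.016
```

arm_command(
  delta_pos=[
    [0.04,0,0],
    [0,0,0],
    [0,0,0],
  ],
  rotation=[
    [0,0,0],
    [0,0,0],
    [0,0,0],
  ],
)

```text
clock: 22.5
position: [0.6172, -0.1746, 0.1037]
tool_rot: [1.799, 1.565, -0.427]
force: [0.4, 0.8, -0.2]
grip_width: 0.0158
```

Run:
```python
from h import *
s=monitor.observe(); print(s['position'],s['force'])
```

```text
[ 0.61721114 -0.17460219  0.10371862] [ 0.42112987  0.7983052  -0.24233504]
```

arm_command(
  delta_pos=[
    [0.06,0,0],
    [0,0,0],
    [0,0,0],
  ],
  rotation=[
    [0,0,0],
    [0,0,0],
    [0,0,0],
  ],
)

```text
clock: 22.8
position: [0.618, -0.1746, 0.1037]
tool_rot: [1.844, 1.563, -0.382]
force: [0.5, 1.3, -1.7]
grip_width: 0.0158
```

arm_command(
  delta_pos=[
    [0.06,0,0],
    [0.06,0.0,0],
  ],
  rotation=[
    [0,0,0],
    [0,0,0],
  ],
)

```text
clock: 23.0
position: [0.619, -0.1747, 0.1032]
tool_rot: [1.854, 1.561, -0.372]
force: [-14.4, 4.8, 44.6]
grip_width: 0.0162
```

Run:
```python
from h import *
for i in range(3):
  s=monitor.observe(); print(s['position'].round(4),s['force'].round(2)); optics.grab_frame('top')
plan((.6163,-.174,.1033,-37.5))
```

```text
[ 0.619  -0.1747  0.1032] [-14.41   4.84  44.59]
[ 0.619  -0.1747  0.1032] [-12.41   3.    34.79]
[ 0.6189 -0.1747  0.1032] [-11.99   4.18  36.1 ]
t 23.1 pos [ 0.6189 -0.1747  0.1032] psi -37.6 down -1.0 w 0.0162 F [-11.8   3.2  35.4]
(0.6163, -0.174, 0.1033, -37.5) n 1
d [[-0.0, -0.08, 0.03]]
w [-0.01, -0.03, -0.09]
```

arm_command(
  delta_pos=[
    [-0.06,0,0],
    [0,0,0],
  ],
  rotation=[
    [0,0,0],
    [0,0,0],
  ],
)

```text
clock: 23.35
position: [0.6189, -0.1747, 0.1055]
tool_rot: [1.851, 1.56, -0.376]
force: [0.3, -0.1, -1.3]
grip_width: 0.0163
```

arm_command(
  delta_pos=[
    [0,-0.04,0.03],
    [0,-0.03,0.02],
    [0.05,0,0],
    [0,0,0],
  ],
  rotation=[
    [0,-0.02,-0.06],
    [0,-0.01,-0.05],
    [0,0,0],
    [0,0,0],
  ],
)

```text
clock: 23.75
position: [0.6159, -0.1746, 0.1034]
tool_rot: [-1.296, 1.567, 2.761]
force: [-3.1, 0.1, 9.8]
grip_width: 0.0164
```

Run:
```python
from h import *
p=optics.camera_params('wrist');im=save('wrist','w9.png',(160,150,480,400),2)
plan((.6163,-.174,.1033,-37.5))
```

```text
t 23.8 pos [ 0.6159 -0.1746  0.1034] psi -37.6 down -1.0 w 0.0157 F [-3.2  1.7  9.3]
(0.6163, -0.174, 0.1033, -37.5) n 1
d [[0.0, -0.0, -0.02]]
w [-0.01, 0.01, 0.03]
```

View pics/w9.png

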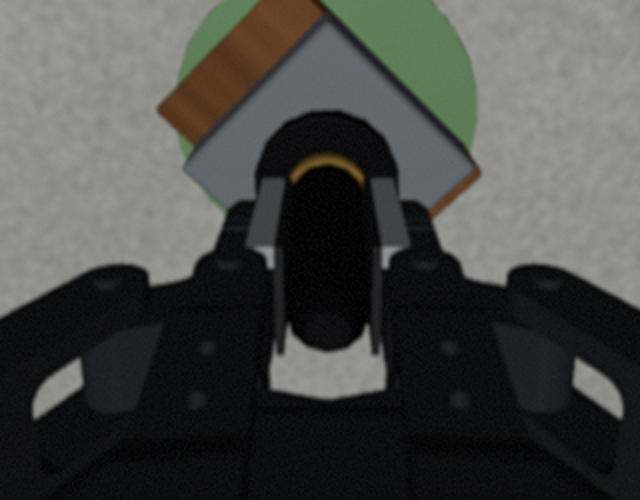

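Seated at 9 N. Stand axis at crop column 327, stone corners at 184 and 473 (mid 328.5), so it is centred. Release.

arm_command(
  delta_pos=[
    [0,0,0],
    [0,0,0],
    [0,0,0],
    [0,0,0],
    [-0.3,0,0],
    [-0.6,0,0],
    [-0.9,0,0],
    [-0.9,0,0],
    [-0.7,0,0],
    [-0.3,0,0],
  ],
  rotation=[
    [0,0,0],
    [0,0,0],
    [0,0,0],
    [0,0,0],
    [0,0,0],
    [0,0,0],
    [0,0,0],
    [0,0,0],
    [0,0,0],
    [0,0,0],
  ],
  gripper=-1,
)

```text
clock: 24.8
position: [0.6154, -0.1744, 0.2187]
tool_rot: [-1.294, 1.564, 2.763]
force: [-0.8, 0.2, 0.3]
grip_width: 0.0852
```

Run:
```python
from h import *
p=optics.camera_params('wrist');save('wrist','w10.png')
im=cv2.imread('pics/w6.png')
plan((.545,-.34,.2,-37.5))
a=cv2.resize(cv2.imread('pics/w10.png'),(480,300)); b=save('scene','sc1.png',(140,150,340,300),2)
cv2.imwrite('pics/m1.png',np.vstack([np.pad(a,((0,0),(0,0),(0,0))),np.pad(b,((0,0),(40,40),(0,0)))]))
```

```text
t 24.9 pos [ 0.6157 -0.1745  0.2194] psi -37.5 down -1.0 w 0.0853 F [ 0.3 -0.1  1.3]
(0.545, -0.34, 0.2, -37.5) n 7
d [[0.09, 0.21, 0.83], [0.09, 0.21, 0.83], [0.09, 0.21, 0.83], [0.09, 0.21, 0.83], [0.09, 0.21, 0.83], [0.09, 0.21, 0.83], [0.09, 0.21, 0.83]]
w [-0.0, 0.0, 0.01]
```

View pics/m1.png

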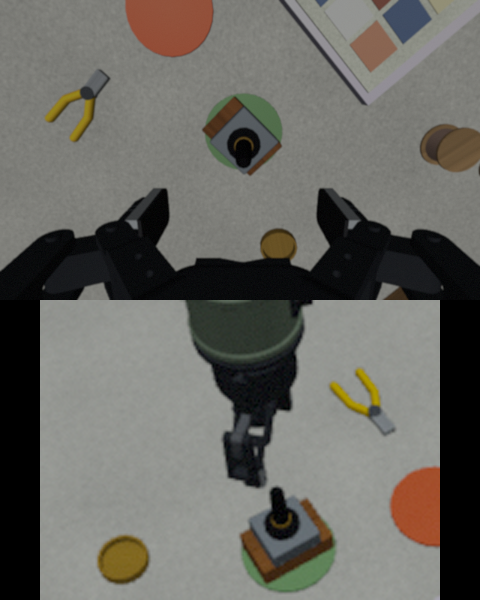

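The tower stands upright and centred in both views, and the pliers are undisturbed. Next, the dish.

arm_command(
  delta_pos=[
    [0,0.15,0.6],
    [0,0.21,0.83],
    [0.05,0.21,0.83],
    [0.09,0.21,0.83],
    [0.2,0.21,0.75],
    [0.3,0.15,0.55],
    [0.3,0.1,0.3],
    [0.2,0,0.1],
    [0,0,0],
    [0,0,0],
  ],
  rotation=[
    [0,0,0],
    [0,0,0],
    [0,0,0],
    [0,0,0],
    [0,0,0],
    [0,0,0],
    [0,0,0],
    [0,0,0],
    [0,0,0],
    [0,0,0],
  ],
)

```text
clock: 25.9
position: [0.5497, -0.3164, 0.1717]
tool_rot: [-1.313, 1.551, 2.746]
force: [0.5, 0.8, 0.5]
grip_width: 0.0854
```

Run:
```python
from h import *
p=optics.camera_params('wrist');im=save('wrist','w11.png')
print(px(p,(.5485,-.35,.014)))
print(blob(im,p,(225,120,420,330),.014,lambda c:(c[...,2]-c[...,0]>30)))
m=(im[...,2].astype(int)-im[...,0]>30); ys,xs=np.where(m[100:330,225:420]); print(xs.min()+225,xs.max()+225,ys.min()+100,ys.max()+100)
plan((.5485,-.35,.06,-37.5))
```

```text
(np.float64(348.4505198472584), np.float64(219.45374955659966))
(array([ 0.5498, -0.3491,  0.014 ]), array([ 0.5497, -0.35  ]), array([0.0577, 0.0558]), 52.3)
319 380 188 248
t 25.9 pos [ 0.5498 -0.3162  0.1717] psi -37.4 down -0.9998 w 0.0857 F [ 0.1  0.6 -0.2]
(0.5485, -0.35, 0.06, -37.5) n 5
d [[0.74, 0.14, 0.18], [0.74, 0.14, 0.18], [0.74, 0.14, 0.18], [0.74, 0.14, 0.18], [0.74, 0.13, 0.18]]
w [0.0, 0.01, 0.04]
```

View pics/w11.png

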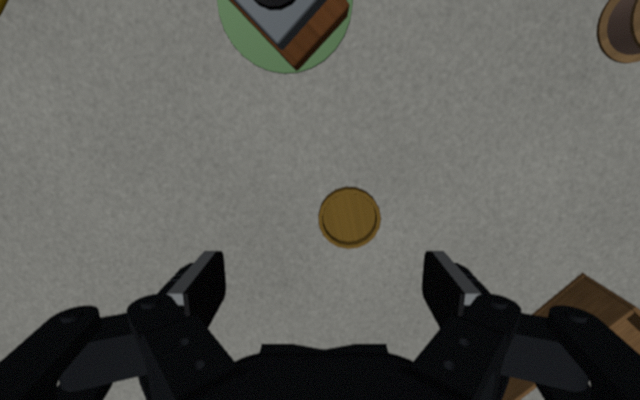

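Dish at (349.5,218), which gives (0.5496,-0.3496) and agrees with the top view. The area around it is clear.

arm_command(
  delta_pos=[
    [0.5,0.12,0.17],
    [0.8,0.15,0.2],
    [0.85,0.15,0.2],
    [0.8,0.12,0.15],
    [0.6,0.08,0.07],
    [0.3,0,0],
    [0.1,0,0],
    [0,0,0],
  ],
  rotation=[
    [0,0,0.05],
    [0,0,0.05],
    [0,0,0.05],
    [0,0,0],
    [0,0,0],
    [0,0,0],
    [0,0,0],
    [0,0,0],
  ],
)

```text
clock: 26.75
position: [0.556, -0.3416, 0.0534]
tool_rot: [1.416, 1.566, -0.799]
force: [0.3, 0.3, 0.4]
grip_width: 0.0854
```

Run:
```python
from h import *
p=optics.camera_params('wrist');im=save('wrist','w12.png')
print(blob(im,p,(225,100,420,345),.014,lambda c:(c[...,2]-c[...,0]>30)))
plan((.5495,-.3497,.013,-37.5))
```

```text
(array([ 0.5505, -0.3484,  0.014 ]), array([ 0.5494, -0.3495]), array([0.0568, 0.0583]), 4.0)
t 26.8 pos [ 0.5562 -0.3416  0.0537] psi -36.9 down -1.0 w 0.0856 F [ 0.3 -0.   0.1]
(0.5495, -0.3497, 0.013, -37.5) n 2
d [[0.68, -0.01, 0.17], [0.68, -0.01, 0.17]]
w [0.05, 0.0, -0.02]
```

arm_command(
  delta_pos=[
    [0.4,-0.01,0.14],
    [0.5,-0.01,0.14],
    [0.3,0,0.06],
    [0.1,0,0],
    [0,0,0],
    [0,0,0],
  ],
  rotation=[
    [0,0,0],
    [0,0,0],
    [0,0,0],
    [0,0,0],
    [0,0,0],
    [0,0,0],
  ],
)

```text
clock: 27.4
position: [0.5496, -0.3507, 0.0128]
tool_rot: [1.502, 1.564, -0.714]
force: [0.0, -0.1, 0.2]
grip_width: 0.0852
```

Run:
```python
from h import *
plan((.5495,-.3497,.013,-37.5))
```

```text
t 27.4 pos [ 0.5496 -0.3507  0.0128] psi -37.0 down -1.0 w 0.0852 F [ 0.  -0.1  0.2]
(0.5495, -0.3497, 0.013, -37.5) n 1
d [[-0.01, -0.02, -0.02]]
w [0.09, 0.0, -0.07]
```

arm_command(
  delta_pos=[
    [0,0,-0.02],
    [0,0,0],
    [0,0,0],
    [0,0,0],
    [0,0,0],
    [0,0,0],
    [0,0,0],
    [0,0,0],
  ],
  rotation=[
    [0,0,0],
    [0,0,0],
    [0,0,0],
    [0,0,0],
    [0,0,0],
    [0,0,0],
    [0,0,0],
    [0,0,0],
  ],
  gripper=1,
  grip_force=40,
)

```text
clock: 28.2
position: [0.551, -0.3502, 0.0146]
tool_rot: [1.558, 1.562, -0.657]
force: [-0.1, -0.0, -1.3]
grip_width: 0.0561
```

Run:
```python
from h import *
plan((.5495,-.3497,.22,-37),(.6378,.006,.22,-37),f=.98)
```

```text
t 28.2 pos [ 0.551  -0.3502  0.0146] psi -36.9 down -1.0 w 0.0561 F [-0.1 -0.  -1.3]
(0.5495, -0.3497, 0.22, -37) n 7
d [[-0.98, 0.0, 0.0], [-0.98, 0.0, 0.0], [-0.98, -0.0, 0.0], [-0.98, -0.0, 0.0], [-0.98, -0.0, 0.0], [-0.98, -0.0, 0.0], [-0.98, -0.01, 0.0]]
w [0.0, 0.0, -0.01]
(0.6378, 0.006, 0.22, -37) n 13
d [[0.0, -0.37, -0.86], [0.0, -0.37, -0.86], [0.0, -0.37, -0.86], [0.0, -0.37, -0.86], [0.0, -0.37, -0.86], [0.0, -0.37, -0.86], [0.0, -0.37, -0.86], [0.0, -0.37, -0.86], [0.0, -0.37, -0.86], [0.0, -0.37, -0.86], [0.0, -0.37, -0.86], [0.0, -0.37, -0.86], [0.0, -0.37, -0.86]]
w [0.0, 0.0, 0.0]
```

arm_command(
  delta_pos=[
    [-0.4,0,0],
    [-0.8,0,0],
    [-0.98,0,0],
    [-0.98,0,0],
    [-0.98,0,0],
    [-0.98,0,0],
    [-0.98,0,0],
    [-0.6,-0.1,-0.2],
    [-0.3,-0.2,-0.5],
    [0,-0.35,-0.8],
  ],
  rotation=[
    [0,0,0],
    [0,0,0],
    [0,0,0],
    [0,0,0],
    [0,0,0],
    [0,0,0],
    [0,0,0],
    [0,0,0],
    [0,0,0],
    [0,0,0],
  ],
)

```text
clock: 29.2
position: [0.5593, -0.302, 0.2397]
tool_rot: [1.511, 1.559, -0.709]
force: [-0.1, -0.4, -0.8]
grip_width: 0.0566
```

Run:
```python
from h import *
plan((.6378,.006,.215,-37),f=.98)
save('wrist','w13.png')
```

```text
t 29.2 pos [ 0.5593 -0.302   0.2397] psi -37.2 down -0.9999 w 0.0566 F [-0.1 -0.4 -0.8]
(0.6378, 0.006, 0.215, -37) n 11
d [[0.07, -0.38, -0.89], [0.07, -0.38, -0.89], [0.07, -0.37, -0.89], [0.07, -0.37, -0.89], [0.07, -0.37, -0.89], [0.07, -0.37, -0.89], [0.07, -0.37, -0.89], [0.07, -0.37, -0.89], [0.07, -0.37, -0.89], [0.07, -0.37, -0.89], [0.07, -0.37, -0.89]]
w [-0.0, 0.0, -0.01]
```

arm_command(
  delta_pos=[
    [0,-0.38,-0.88],
    [0,-0.38,-0.89],
    [0,-0.37,-0.89],
    [0,-0.37,-0.89],
    [0,-0.37,-0.89],
    [0,-0.37,-0.89],
    [0.05,-0.37,-0.89],
    [0.1,-0.37,-0.89],
    [0.2,-0.33,-0.78],
    [0.3,-0.25,-0.55],
  ],
  rotation=[
    [0,0,0],
    [0,0,0],
    [0,0,0],
    [0,0,0],
    [0,0,0],
    [0,0,0],
    [0,0,0],
    [0,0,0],
    [0,0,0],
    [0,0,0],
  ],
)

```text
clock: 30.25
position: [0.6264, -0.0087, 0.2188]
tool_rot: [1.903, 1.564, -0.305]
force: [0.7, 0.8, -1.5]
grip_width: 0.0565
```

arm_command(
  delta_pos=[
    [0.5,-0.1,-0.25],
    [0.6,0,0],
    [0.6,0,0],
    [0.6,0,0],
    [0.4,0,0],
    [0.2,0,0],
    [0,0,0],
    [0,0,0],
  ],
  rotation=[
    [0,0,0],
    [0,0,0],
    [0,0,0],
    [0,0,0],
    [0,0,0],
    [0,0,0],
    [0,0,0],
    [0,0,0],
  ],
)

```text
clock: 31.05
position: [0.626, 0.0044, 0.124]
tool_rot: [1.522, 1.569, -0.68]
force: [0.2, 0.4, 0.3]
grip_width: 0.0564
```

Run:
```python
from h import *
p=optics.camera_params('wrist');im=save('wrist','w14.png')
print(px(p,(.6378,.006,.004)))
plan((.6375,.006,.03,-37.2),f=.98)
```

```text
(np.float64(334.80625911060645), np.float64(191.54902629445652))
t 31.1 pos [0.6261 0.0044 0.1242] psi -36.2 down -1.0 w 0.0564 F [-0.8  0.4 -1.7]
(0.6375, 0.006, 0.03, -37.2) n 4
d [[0.78, 0.07, -0.07], [0.78, 0.07, -0.07], [0.78, 0.07, -0.07], [0.78, 0.07, -0.07]]
w [0.04, -0.0, -0.0]
```

View pics/w14.png

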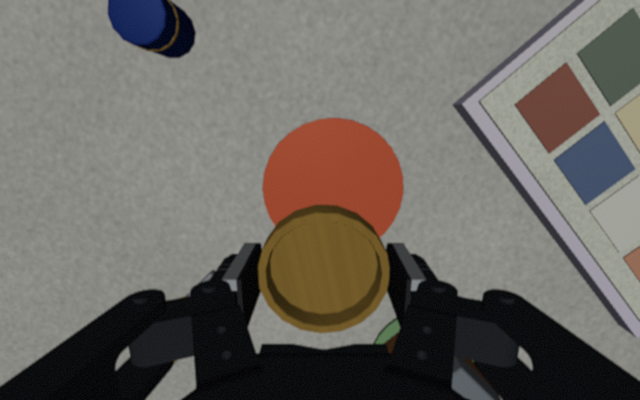

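Dish level in the jaws, rim centre (324.5,268). Pad at about (333,187), box at upper left.

```bash
cat >> h.py <<'E'
def circ(im,p,win,z,cond,ymax):
    "circle fit in the plane z from the outline of the largest blob, rows below ymax only"
    x0,y0,x1,y1=win; m=cond(im[y0:y1,x0:x1].astype(int)).astype(np.uint8)
    cn=max(cv2.findContours(m,cv2.RETR_EXTERNAL,cv2.CHAIN_APPROX_NONE)[0],key=cv2.contourArea)[:,0,:]+[x0,y0]
    cn=cn[cn[:,1]<ymax]
    P=np.array([w(p,u,v,z)[:2] for u,v in cn]); A=np.c_[2*P,np.ones(len(P))]
    s=np.linalg.lstsq(A,(P**2).sum(1),rcond=None)[0]; return s[:2].round(4),np.sqrt(s[2]+s[0]**2+s[1]**2).round(4)
E
python3 - <<'E'
from h import *
p=optics.camera_params('wrist'); im=cv2.imread('pics/w14.png')
print(circ(im,p,(250,105,415,240),.004,lambda c:c[...,2]>c[...,1]+60,200))
print('dish',w(p,324.5,268,.1236))
print('box top',w(p,137,20,.046),'bottom-ish',w(p,178,40,.004))
E
```

```text
(array([0.6372, 0.0079]), np.float64(0.0538))
dish [0.62734385 0.00620964 0.1236    ]
box top [0.60991385 0.1622436  0.046     ] bottom-ish [0.61293252 0.15763624 0.004     ]
```

arm_command(
  delta_pos=[
    [0.4,0.08,-0.06],
    [0.7,0.08,-0.06],
    [0.8,0.06,-0.06],
    [0.7,0.04,-0.05],
    [0.45,0,-0.02],
    [0.2,0,0],
    [0,0,0],
    [0,0,0],
  ],
  rotation=[
    [0,0,0],
    [0,0,0],
    [0,0,0],
    [0,0,0],
    [0,0,0],
    [0,0,0],
    [0,0,0],
    [0,0,0],
  ],
)

```text
clock: 31.9
position: [0.6406, 0.0055, 0.0242]
tool_rot: [2.102, 1.563, -0.101]
force: [-0.0, -0.5, -1.4]
grip_width: 0.0564
```

Run:
```python
from h import *
plan((.636,.0055,.0186,-36.5),f=.98)
```

```text
t 31.9 pos [0.6406 0.0055 0.0242] psi -36.2 down -1.0 w 0.0564 F [-0.  -0.5 -1.4]
(0.636, 0.0055, 0.0186, -36.5) n 1
d [[0.19, -0.13, 0.09]]
w [0.05, -0.04, -0.07]
```

arm_command(
  delta_pos=[
    [0.04,-0.1,0.06],
    [0.1,-0.05,0.03],
    [0.04,0,0],
    [0,0,0],
    [0,0,0],
  ],
  rotation=[
    [0,-0.03,-0.05],
    [0,0,0],
    [0,0,0],
    [0,0,0],
    [0,0,0],
  ],
)

```text
clock: 32.4
position: [0.6362, 0.0059, 0.021]
tool_rot: [2.171, 1.566, -0.032]
force: [-0.8, 0.4, -1.2]
grip_width: 0.0562
```

Run:
```python
from h import *
for i in range(2):
  s=monitor.observe(); print(s['force'].round(1)); p=optics.camera_params('wrist'); im=optics.grab_frame('wrist')[:,:,::-1]
print(circ(im,p,(150,50,500,300),.004,lambda c:(c[...,2]>c[...,1]+60),230))
m=(im[...,2].astype(int)-im[...,0]>30)&~(im[...,2].astype(int)>im[...,1].astype(int)+60)
ys,xs=np.where(m[100:345,225:420]); print('dish px',xs.min()+225,xs.max()+225,ys.min()+100,ys.max()+100)
cv2.imwrite('pics/w15.png',im)
plan((.636,.0055,.0186,-36.5),f=.98)
```

```text
[-0.8  0.4 -1.2]
[ 0.1  0.4 -0.8]
(array([0.6499, 0.0254]), np.float64(0.0357))
dish px 225 419 136 344
t 32.5 pos [0.6362 0.0059 0.0209] psi -36.2 down -1.0 w 0.0563 F [ 0.2 -0.9 -1. ]
(0.636, 0.0055, 0.0186, -36.5) n 1
d [[0.08, 0.0, 0.01]]
w [0.05, -0.03, -0.04]
```

arm_command(
  delta_pos=[
    [0.06,0,0],
    [0,0,0],
    [0,0,0],
  ],
  rotation=[
    [0,-0.02,-0.03],
    [0,0,0],
    [0,0,0],
  ],
)

```text
clock: 32.8
position: [0.6363, 0.0059, 0.019]
tool_rot: [2.247, 1.57, 0.045]
force: [0.1, -0.3, -1.1]
grip_width: 0.0563
```

arm_command(
  delta_pos=[
    [0.06,0,0],
    [0,0,0],
    [0,0,0],
  ],
  rotation=[
    [0,0,0],
    [0,0,0],
    [0,0,0],
  ],
)

```text
clock: 33.1
position: [0.6366, 0.0059, 0.0183]
tool_rot: [2.081, 1.569, -0.122]
force: [-0.0, 0.6, -0.5]
grip_width: 0.0562
```

arm_command(
  delta_pos=[
    [0.07,0,0],
    [0,0,0],
  ],
  rotation=[
    [0,0,0],
    [0,0,0],
  ],
)

```text
clock: 33.3
position: [0.637, 0.0061, 0.018]
tool_rot: [2.034, 1.568, -0.169]
force: [-0.4, 0.1, -0.6]
grip_width: 0.0565
```

Run:
```python
from h import *
for i in range(3):
  s=monitor.observe(); print(s['position'].round(4),s['force'].round(1)); p=optics.camera_params('wrist'); im=optics.grab_frame('wrist')[:,:,::-1]
c=im.astype(int); m=((c[...,2]>c[...,1]+60)*255).astype(np.uint8)
# outer pad outline: first red pixel from top per column, and left/right per row
P=[]
for u in range(150,500,6):
    r=np.where(m[:300,u])[0]
    if len(r): P.append((u,r[0]))
for v in range(120,260,6):
    r=np.where(m[v])[0]
    if len(r): P+= [(v and r[0],v),(r[-1],v)]
Q=np.array([w(p,u,v,.004)[:2] for u,v in P]);
ok=np.ones(len(Q),bool)
for _ in range(4):
    A=np.c_[2*Q[ok],np.ones(ok.sum())]; s=np.linalg.lstsq(A,(Q[ok]**2).sum(1),rcond=None)[0]; rr=np.sqrt(s[2]+s[0]**2+s[1]**2)
    e=abs(np.hypot(*(Q-s[:2]).T)-rr); ok=e<max(.0015,np.median(e)*1.5)
print('pad',s[:2],rr,ok.sum())
```

```text
[0.637  0.0061 0.018 ] [-0.4  0.1 -0.6]
[0.6371 0.0062 0.0178] [-1.4 -0.1  5.6]
[0.6371 0.0061 0.0178] [-3.5  0.1 10.8]
pad [0.63716504 0.0081314 ] 0.05400888427579107 78
```

Contact (10.8 N), and the dish should be within about 1–2 mm of the pad centre. Release.

arm_command(
  delta_pos=[
    [0,0,0],
    [0,0,0],
    [0,0,0],
    [0,0,0],
    [-0.3,0,0],
    [-0.6,0,0],
    [-0.9,0,0],
    [-0.9,0,0],
    [-0.9,0,0],
    [-0.6,0,0],
  ],
  rotation=[
    [0,0,0],
    [0,0,0],
    [0,0,0],
    [0,0,0],
    [0,0,0],
    [0,0,0],
    [0,0,0],
    [0,0,0],
    [0,0,0],
    [0,0,0],
  ],
  gripper=-1,
)

```text
clock: 34.45
position: [0.6357, 0.0063, 0.1515]
tool_rot: [2.186, 1.57, -0.017]
force: [0.4, 0.3, 0.3]
grip_width: 0.0854
```

```bash
cat >> h.py <<'E'
def ell(im,p,win,z,cond):
    x0,y0,x1,y1=win; m=cond(im[y0:y1,x0:x1].astype(int)).astype(np.uint8)
    cn=max(cv2.findContours(m,cv2.RETR_EXTERNAL,cv2.CHAIN_APPROX_NONE)[0],key=cv2.contourArea)
    P=np.array([w(p,u+x0,v+y0,z)[:2] for u,v in cv2.convexHull(cn)[:,0,:]],np.float32)
    c,r=cv2.minEnclosingCircle(P); return np.round(c,4),round(r,4)
E
python3 - <<'E'
from h import *
p=optics.camera_params('wrist'); im=save('wrist','w16.png')
print(px(p,(.638,.008,.004)))
print('pad',ell(im,p,(200,90,440,330),.004,lambda c:c[...,2]>c[...,1]+60))
print('dish',ell(im,p,(200,90,440,330),.018,lambda c:(c[...,2]-c[...,0]>30)&(c[...,2]<c[...,1]+50)))
plan((.612,.158,.15,-10),f=.98)
pt=optics.camera_params('top'); it=cv2.imread('pics/top0.png')
print(blob(it,pt,(240,140,270,170),.046,lambda c:(c[...,0]>c[...,2]+45)&(c[...,0]>90)))
E
```

```text
(np.float64(324.83649441800975), np.float64(190.701418587498))
pad (array([0.6369, 0.0078]), 0.0545)
dish (array([0.6362, 0.0055]), 0.0297)
t 34.5 pos [0.6369 0.0064 0.1543] psi -36.2 down -1.0 w 0.0855 F [3.1 0.  3.5]
(0.612, 0.158, 0.15, -10) n 6
d [[0.02, -0.61, -0.6], [0.02, -0.56, -0.64], [0.02, -0.51, -0.68], [0.02, -0.46, -0.72], [0.02, -0.4, -0.75], [0.02, -0.34, -0.78]]
w [-0.73, -0.0, -0.01]Traceback (most recent call last):
  File "<stdin>", line 8, in <module>
  File "h.py", line 19, in blob
    n,l,st,ce=cv2.connectedComponentsWithStats(m); i=1+np.argmax(st[1:,4])
                                                       ~~~~~~~~~^^^^^^^^^^
    return _wrapfunc(a, 'argmax', axis=axis, out=out, **kwds)
    return bound(*args, **kwds)
ValueError: attempt to get argmax of an empty sequence
```

arm_command(
  delta_pos=[
    [0,-0.4,-0.5],
    [0,-0.58,-0.65],
    [0,-0.58,-0.65],
    [0,-0.58,-0.65],
    [0,-0.5,-0.6],
    [0,-0.3,-0.4],
    [0,-0.15,-0.2],
    [0,0,0],
    [0,0,0],
  ],
  rotation=[
    [0,0,0],
    [0,0,0],
    [0,0,0],
    [0,0,0],
    [0,0,0],
    [0,0,0],
    [0,0,0],
    [0,0,0],
    [0,0,0],
  ],
)

```text
clock: 35.4
position: [0.627, 0.1563, 0.164]
tool_rot: [2.298, 1.558, 0.094]
force: [0.8, -0.3, -0.0]
grip_width: 0.0852
```

Run:
```python
from h import *
p=optics.camera_params('wrist'); im=save('wrist','w17.png')
print(px(p,(.611,.1625,.046)),px(p,(.611,.1625,.0)))
c=im.astype(int); m=((c[...,0]>c[...,2]+25)).astype(np.uint8); m[:, :150]=0
n,l,st,ce=cv2.connectedComponentsWithStats(m)
for i in range(1,n):
    if st[i,4]>60: print(st[i],ce[i].round(1),c[l==i].mean(0).round(0))
plan((.611,.1625,.10,-36),f=.98)
```

```text
(np.float64(301.40065626804244), np.float64(209.337250450375)) (np.float64(304.16338392234496), np.float64(195.7620791647057))
[ 280  184   41   41 1331] [300.4 204.2] [74. 28. 14.]
[ 596  263   44   55 1470] [621.8 290.5] [97. 74. 62.]
t 35.5 pos [0.6271 0.1561 0.164 ] psi -36.3 down -0.9999 w 0.0854 F [-0.3  0.8 -0.1]
(0.611, 0.1625, 0.1, -36) n 3
d [[0.71, -0.19, 0.05], [0.71, -0.19, 0.05], [0.71, -0.19, 0.05]]
w [-0.01, -0.03, -0.03]
```

arm_command(
  delta_pos=[
    [0.4,-0.15,0.04],
    [0.7,-0.2,0.05],
    [0.75,-0.15,0.05],
    [0.5,-0.08,0],
    [0.2,0,0],
    [0,0,0],
    [0,0,0],
  ],
  rotation=[
    [0,-0.03,-0.03],
    [0,-0.03,-0.03],
    [0,-0.03,-0.03],
    [0,0,0],
    [0,0,0],
    [0,0,0],
    [0,0,0],
  ],
)

```text
clock: 36.15
position: [0.6095, 0.1572, 0.0814]
tool_rot: [-0.206, 1.566, -2.417]
force: [0.5, 0.0, 0.6]
grip_width: 0.0851
```

Run:
```python
from h import *
p=optics.camera_params('wrist'); im=save('wrist','w18.png')
print(px(p,(.6105,.1625,.046)),px(p,(.6105,.1625,.0)))
c=im.astype(int); m=((c[...,0]>c[...,2]+25)).astype(np.uint8); m[:, :150]=0
n,l,st,ce=cv2.connectedComponentsWithStats(m)
for i in range(1,n):
    if st[i,4]>60: print(st[i],ce[i].round(1),c[l==i].mean(0).round(0))
m2=(c[...,0]>c[...,2]+25)&(c[...,0]>80); ys,xs=np.where(m2[:,200:440]); 
if len(xs): print('bright',xs.min()+200,xs.max()+200,ys.min(),ys.max())
plan((.6105,.1625,.034,-36),f=.98)
```

```text
(np.float64(319.9298513228202), np.float64(233.60650959734815)) (np.float64(320.6770569774717), np.float64(209.09768390964956))
[300 183  33  11 116] [316.5 186.7] [31.  8.  2.]
[ 289  194   61   62 2929] [318.9 225. ] [70. 25. 12.]
bright 305 337 200 255
t 36.2 pos [0.6096 0.1572 0.0816] psi -36.7 down -1.0 w 0.0858 F [ 0.2 -0.5  0.1]
(0.6105, 0.1625, 0.034, -36) n 2
d [[0.79, -0.04, -0.08], [0.79, -0.04, -0.08]]
w [-0.06, 0.02, 0.0]
```

arm_command(
  delta_pos=[
    [0.4,-0.03,-0.08],
    [0.6,-0.03,-0.08],
    [0.4,-0.02,-0.04],
    [0.12,0,0],
    [0,0,0],
    [0,0,0],
  ],
  rotation=[
    [0,0,0],
    [0,0,0],
    [0,0,0],
    [0,0,0],
    [0,0,0],
    [0,0,0],
  ],
)

```text
clock: 36.8
position: [0.6118, 0.1639, 0.0323]
tool_rot: [-0.047, 1.567, -2.258]
force: [-0.9, 1.3, -0.2]
grip_width: 0.0856
```

Run:
```python
from h import *
plan((.6105,.163,.034,-36.5),f=.98)
```

```text
t 36.8 pos [0.6118 0.1639 0.0323] psi -36.7 down -1.0 w 0.0856 F [-0.9  1.3 -0.2]
(0.6105, 0.163, 0.034, -36.5) n 1
d [[-0.06, -0.02, 0.05]]
w [-0.03, 0.04, 0.0]
```

arm_command(
  delta_pos=[
    [-0.08,-0.02,0.02],
    [0,0,0],
    [0,0,0],
    [0,0,0],
    [0,0,0],
    [0,0,0],
    [0,0,0],
    [0,0,0],
    [0,0,0],
    [0,0,0],
  ],
  rotation=[
    [0,0,0],
    [0,0,0],
    [0,0,0],
    [0,0,0],
    [0,0,0],
    [0,0,0],
    [0,0,0],
    [0,0,0],
    [0,0,0],
    [0,0,0],
  ],
  gripper=1,
  grip_force=30,
)

```text
clock: 37.8
position: [0.6116, 0.1638, 0.0365]
tool_rot: [0.455, 1.568, -1.756]
force: [0.4, 0.9, 0.4]
grip_width: 0.0327
```

Run:
```python
from h import *
plan((.611,.163,.11,-36.7),(.6366,.0065,.11,-36.7),f=.98)
```

```text
t 37.8 pos [0.6116 0.1638 0.0365] psi -36.7 down -1.0 w 0.0327 F [0.4 0.9 0.4]
(0.611, 0.163, 0.11, -36.7) n 3
d [[-0.82, 0.0, 0.01], [-0.82, 0.0, 0.01], [-0.82, 0.0, 0.01]]
w [0.0, 0.01, -0.0]
(0.6366, 0.0065, 0.11, -36.7) n 6
d [[0.0, 0.63, 0.61], [0.0, 0.63, 0.61], [0.0, 0.63, 0.61], [0.0, 0.63, 0.61], [0.0, 0.63, 0.61], [0.0, 0.63, 0.61]]
w [0.0, 0.0, 0.0]
```

arm_command(
  delta_pos=[
    [-0.4,0,0],
    [-0.8,0,0],
    [-0.8,0.1,0.1],
    [-0.4,0.3,0.3],
    [0,0.55,0.55],
    [0,0.63,0.61],
    [0,0.6,0.58],
    [0,0.5,0.48],
    [0,0.3,0.29],
    [0,0.15,0.14],
  ],
  rotation=[
    [0,0,0],
    [0,0,0],
    [0,0,0],
    [0,0,0],
    [0,0,0],
    [0,0,0],
    [0,0,0],
    [0,0,0],
    [0,0,0],
    [0,0,0],
  ],
)

```text
clock: 38.8
position: [0.6333, 0.0265, 0.1164]
tool_rot: [1.159, 1.567, -1.051]
force: [0.6, 1.2, -0.7]
grip_width: 0.0332
```

Run:
```python
from h import *
plan((.6366,.0065,.11,-36.7),f=.98)
```

```text
t 38.8 pos [0.6333 0.0265 0.1164] psi -36.6 down -1.0 w 0.0332 F [ 0.6  1.2 -0.7]
(0.6366, 0.0065, 0.11, -36.7) n 1
d [[0.21, 0.49, 0.47]]
w [0.01, 0.01, -0.03]
```

arm_command(
  delta_pos=[
    [0.1,0.2,0.2],
    [0.2,0.15,0.15],
    [0.2,0.07,0.07],
    [0.1,0.02,0.02],
    [0,0,0],
    [0,0,0],
  ],
  rotation=[
    [0,0,0],
    [0,0,0],
    [0,0,0],
    [0,0,0],
    [0,0,0],
    [0,0,0],
  ],
)

```text
clock: 39.4
position: [0.6357, 0.0087, 0.0961]
tool_rot: [0.907, 1.569, -1.301]
force: [-0.1, 0.4, -0.2]
grip_width: 0.033
```

Run:
```python
from h import *
plan((.6366,.0065,.05,-36.7),f=.98)
p=optics.camera_params('wrist'); im=save('wrist','w19.png')
c=im.astype(int); m=((c[...,0]>c[...,2]+25)).astype(np.uint8); m[:, :150]=0; m[:,500:]=0
n,l,st,ce=cv2.connectedComponentsWithStats(m)
for i in range(1,n):
    if st[i,4]>60: print(st[i],ce[i].round(1))
z=monitor.observe()['position'][2]-.0365
for X in [(*monitor.observe()['position'][:2],z),(*monitor.observe()['position'][:2],z+.046),(.6366,.0065,.008)]: print(px(p,X))
```

```text
t 39.4 pos [0.6357 0.0087 0.0961] psi -36.5 down -1.0 w 0.0330 F [-0.1  0.4 -0.2]
(0.6366, 0.0065, 0.05, -36.7) n 2
d [[0.77, 0.03, 0.02], [0.77, 0.03, 0.02]]
w [0.02, 0.01, -0.01]
[293 213  59  26 644] [321.7 222.5]
[ 282  233   84   83 5321] [323.  274.7]
(np.float64(324.138946235054), np.float64(241.52769508424706))
(np.float64(324.61292103933755), np.float64(284.33923917144966))
(np.float64(326.9009919649409), np.float64(215.22767270407812))
```

View pics/w19.png

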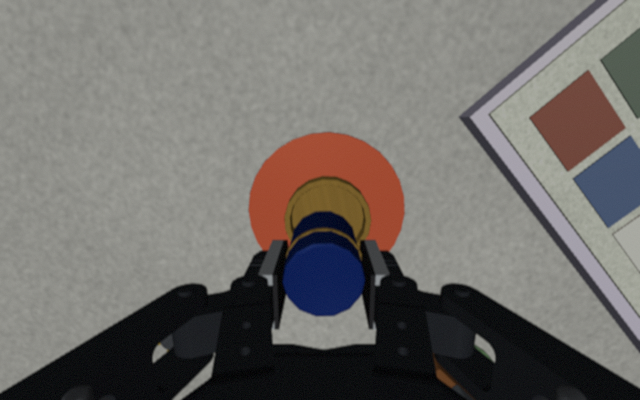

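Box hangs upright in the jaws: top at (324,274), dish rim columns 285–371. It sits about 3 mm ahead of the grip line, so I'll allow for that.

arm_command(
  delta_pos=[
    [0.2,0.04,0.06],
    [0.4,0.04,0.06],
    [0.4,0,0.01],
    [0.25,0,0],
    [0.1,0,0],
    [0,0,0],
    [0,0,0],
  ],
  rotation=[
    [0,0,0],
    [0,0,0],
    [0,0,0],
    [0,0,0],
    [0,0,0],
    [0,0,0],
    [0,0,0],
  ],
)

```text
clock: 40.15
position: [0.6349, 0.0045, 0.0514]
tool_rot: [0.415, 1.569, -1.793]
force: [-1.2, 0.2, -0.5]
grip_width: 0.0331
```

Run:
```python
from h import *
plan((.6355,.0045,.0445,-36.5),f=.98)
```

```text
t 40.1 pos [0.6349 0.0045 0.0514] psi -36.5 down -1.0 w 0.0331 F [-1.2  0.2 -0.5]
(0.6355, 0.0045, 0.0445, -36.5) n 1
d [[0.23, 0.02, -0.01]]
w [0.01, 0.02, -0.01]
```

arm_command(
  delta_pos=[
    [0.12,0.02,0],
    [0.07,0,0],
    [0,0,0],
    [0,0,0],
  ],
  rotation=[
    [0,0,0],
    [0,0,0],
    [0,0,0],
    [0,0,0],
  ],
)

```text
clock: 40.55
position: [0.6359, 0.0042, 0.0461]
tool_rot: [1.187, 1.569, -1.02]
force: [0.6, 0.1, 0.2]
grip_width: 0.0326
```

arm_command(
  delta_pos=[
    [0.05,0,0],
    [0,0,0],
    [0,0,0],
  ],
  rotation=[
    [0,0,0],
    [0,0,0],
    [0,0,0],
  ],
)

```text
clock: 40.85
position: [0.6361, 0.0042, 0.0447]
tool_rot: [1.373, 1.569, -0.834]
force: [-0.2, 0.2, -0.2]
grip_width: 0.0327
```

arm_command(
  delta_pos=[
    [0.05,0,0],
    [0,0,0],
    [0,0,0],
  ],
  rotation=[
    [0,0,0],
    [0,0,0],
    [0,0,0],
  ],
)

```text
clock: 41.15
position: [0.6366, 0.0043, 0.0448]
tool_rot: [1.669, 1.567, -0.538]
force: [-0.2, -0.9, 0.5]
grip_width: 0.0331
```

arm_command(
  delta_pos=[
    [0.05,0,0],
    [0,0,0],
  ],
  rotation=[
    [0,0,0],
    [0,0,0],
  ],
)

```text
clock: 41.35
position: [0.6371, 0.0044, 0.0445]
tool_rot: [1.78, 1.566, -0.427]
force: [0.7, -0.5, -0.8]
grip_width: 0.0331
```

Run:
```python
from h import *
for i in range(3):
  s=monitor.observe(); print(s['position'].round(4),s['force'].round(1)); im=save('wrist','w20.png')
p=optics.camera_params('wrist'); c=im.astype(int)
m=(c[...,2]-c[...,0]>30)&(c[...,2]<c[...,1]+50); ys,xs=np.where(m[150:330,225:420]); print('brass',xs.min()+225,xs.max()+225,ys.min()+150,ys.max()+150)
m=c[...,0]>c[...,2]+25; ys,xs=np.where(m[150:345,225:420]); print('blue',xs.min()+225,xs.max()+225,ys.min()+150,ys.max()+150)
```

```text
[0.6371 0.0044 0.0445] [ 0.7 -0.5 -0.8]
[0.6372 0.0044 0.0444] [0.1 0.9 4.9]
[0.6373 0.0045 0.0444] [-1.4  0.4  8. ]
brass 225 419 150 322
blue 282 365 213 315
```

Contact came at 0.0444 m, and the height predicted for the dish floor is 0.0445. Release.

arm_command(
  delta_pos=[
    [0,0,0],
    [0,0,0],
    [0,0,0],
    [0,0,0],
    [-0.3,0,0],
    [-0.6,0,0],
    [-0.9,0,0],
    [-0.9,0,0],
    [-0.9,0,0],
    [-0.6,0,0],
  ],
  rotation=[
    [0,0,0],
    [0,0,0],
    [0,0,0],
    [0,0,0],
    [0,0,0],
    [0,0,0],
    [0,0,0],
    [0,0,0],
    [0,0,0],
    [0,0,0],
  ],
  gripper=-1,
)

```text
clock: 42.5
position: [0.635, 0.0048, 0.1742]
tool_rot: [0.07, 1.569, -2.137]
force: [-0.6, -0.1, -0.5]
grip_width: 0.0849
```

arm_command(
  delta_pos=[
    [-0.6,0,0.3],
    [-0.5,0.1,0.7],
    [-0.2,0.1,0.8],
    [0,0.1,0.8],
    [0,0.1,0.6],
    [0,0,0.3],
    [0,0,0],
    [0,0,0],
  ],
  rotation=[
    [0,0,0],
    [0,0,0],
    [0,0,0],
    [0,0,0],
    [0,0,0],
    [0,0,0],
    [0,0,0],
    [0,0,0],
  ],
)

```text
clock: 43.3
position: [0.5819, -0.0881, 0.2235]
tool_rot: [2.055, 1.562, -0.15]
force: [0.2, -0.1, -0.2]
grip_width: 0.0851
```

Run:
```python
from h import *
s=monitor.observe(); print(s['clock'],s['position'],s['force'].round(1))
im=optics.grab_frame('wrist')[:,:,::-1]; p=optics.camera_params('wrist'); sc=optics.grab_frame('scene')[:,:,::-1]
a=cv2.resize(im,(560,350)); b=cv2.resize(sc[140:300,150:470],(500,250),interpolation=cv2.INTER_CUBIC)
cv2.imwrite('pics/fin.png',np.vstack([a,np.pad(b,((0,0),(30,30),(0,0)))]))
np.save('wf.npy',im); json.dump({k:np.array(v).tolist() for k,v in p.items()},open('wp.json','w'))
for n,X in dict(dish_rim=(.6366,.0065,.018),box_top=(.6366,.0065,.054)).items(): print(n,px(p,X))
print('pad',ell(im,p,(0,0,640,330),.004,lambda c:c[...,2]>c[...,1]+60))
print('dish',ell(im,p,(0,0,640,330),.018,lambda c:(c[...,2]-c[...,0]>30)&(c[...,2]<c[...,1]+50)))
c=im.astype(int); m=((c[...,0]>c[...,2]+25)&(c[...,0]>60)).astype(np.uint8)
n,l,st,ce=cv2.connectedComponentsWithStats(m)
for i in range(1,n):
    if st[i,4]>60: print(st[i],ce[i].round(1),w(p,*ce[i],.054).round(4))
# bystanders: top view change
t0=cv2.imread('pics/top0.png').astype(int); t1=optics.grab_frame('top')[:,:,::-1].astype(int); d=np.abs(t1-t0).max(2)
for k,(x0,y0,x1,y1) in dict(tumbler=(165,245,218,290),vase=(135,150,200,200),pliers=(310,195,350,250)).items(): print(k,'changed px',(d[y0:y1,x0:x1]>40).sum())
```

```text
43.3 [ 0.5818664  -0.08811741  0.22349737] [ 0.2 -0.1 -0.2]
dish_rim (np.float64(309.7886972006193), np.float64(69.33398339038376))
box_top (np.float64(308.41413840689836), np.float64(63.4819641132369))
pad (array([0.6372, 0.0081]), 0.054)
dish (array([0.6358, 0.0052]), 0.029)
[ 479    6   59   67 2099] [508.1  39.3] [ 0.7823 -0.077   0.054 ]
[ 291   43   38   41 1208] [309.8  62.7] [0.638  0.0063 0.054 ]
[ 580   57   57   62 1877] [608.1  88.1] [ 0.8342 -0.1628  0.054 ]
tumbler changed px 0
vase changed px 0
pliers changed px 0
```

Run:
```python
from h import *
a=cv2.imread('pics/sc1.png').astype(int)[::2,::2]; b=cv2.resize(optics.grab_frame('scene')[150:300,140:340,::-1],None,fx=2,fy=2,interpolation=cv2.INTER_CUBIC).astype(int)[::2,::2]
d=np.abs(a-b).max(2); r=d[90:150,98:150]; print('tower changed px',(r>40).sum(),r.size)
s=monitor.observe(); print(s['grip_width'],s['force'].round(1)); bot.job_done()
```

```text
tower changed px 49 3120
0.08528909379870156 [-0.9 -0.1  0. ]
the job is handed in; nothing more can be done
```

The job is handed in at about 43 s of the 136 s allowed. I placed the pieces in the order asked: plinth on the sage pad, stone block on it, ring stand on top, brass dish on the terracotta pad, ring box in the dish.

**Last checks:**
- **Plinth and stone block:** just after the stone was placed, the plinth was about 1 mm off the pad centre. The stone was about 3 mm off the plinth.
- **Ring stand:** upright and centred on the stone to about 1–2 mm, seen just before I let go. It was still standing in the pictures after release.
- **Brass dish:** 2–3 mm off the terracotta pad centre.
- **Ring box:** about 2.5 mm off the dish centre. It touched down at the height expected for the dish floor (0.0444 m against 0.0445 m).
- **Tumbler, vase and pliers:** no changed pixels in the top view against the start.

**Less certain:**
- While setting down the ring stand I pressed with about 35–45 N at the wrist for a moment. I backed off, re-centred and set it down again at about 9 N.
- The final comparison of the tower region in the scene camera showed 49 of 3120 pixels changed. I did not find out whether that was the arm or its shadow, or a small shift of the tower.
- The 16-picture limit was reached, so I could not look at the final picture. The last checks on the dish, box and bystanders are numeric only.

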